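Knock-out shaker: load the castings, lock the chest and start it

ROBOT

A 7-joint arm with a two-finger parallel gripper is mounted at the origin on the work surface. World frame = base frame: x ahead of the robot, y to its left, z up, the work surface at z = 0. Lengths are in m, angles in rad, forces in N, time in s.
With the tool pointing down it reaches from about 0.4 to 0.85 m from the base axis. Payload 4.4 kg.
Tool frame: the origin (TCP) lies at the very end of the fingers, on their centre line; the grasp point (between the pads) lies 19 mm behind it (arm.pinch_z is the z of the grasp point in the tool frame, in m); z points along the fingers, y is the line along which they close (so a half turn about z gives the same grasp; the last joint's range is limited). The gripper opens to 94 mm and grips with 3 to 60 N. Pads are 16 mm wide; open, the fingers measure 119 mm over their backs; the gripper's body (75 mm by 177 mm) begins 78 mm behind the grasp point.
Start: joints at [-1.367, 0.628, 0.038, 1.517, -0.027, 0.996, -0.02], TCP at [0.173, 0.627, 0.205] pointing down, gripper open.
Joint ranges: [-3.06, 3.06], [-0.37, 2.12], [-1.25, 1.32], [0.18, 2.47], [-1.1, 4.24], [0.23, 1.98], [-2.94, 2.94]. Speed limits (rad/s): [2.57, 2.57, 3.14, 3.14, 3.14, 3.14, 3.14].

INTERFACE

Orientations are given as a rotation vector (axis times angle).
In Python, from plant import arm, get_image, hand_in, cut_out, mark_of gives the robot as it stands.
- The arm moves only by the tool apply_moves, never from a script. Its argument "targets" is a list of rows, each an object with "travel": the shift along the tool's x, y, z in m, a list of three; "twist": the turn, a rotation vector about the tool's x, y, z in rad, a list of three; "jaw": the opening in per cent of the stroke, from 0 (shut) to 100 (fully open). A call has 1 to 20 rows; each row is the pose to reach, as a shift and turn from the pose commanded when the call began, along the tool's axes at that moment; what a row does not reach only later rows make up. A row lasts 1/12 s, in which the tool goes at most 41.7 mm and 7.16 degrees, less where a joint would pass 70% of its speed; a pose out of reach is approached as far as the arm can. A call with a gripper value outside its range is refused whole. The fingers move at their own pace and stop on an object; "squeeze" is the grip in N (left out, the last holds). Time passes only in rows, so rows that repeat a pose let the fingers close. It gives the time, the measured TCP pose, the force, the opening and the grip force at its end, in the units of the state.
- arm.read_state(): the state, without advancing time (a new reading comes with each control period).
- get_image(name): name is "scene" or "side" or "wrist"; returns a dict with "image" (480x640x3 uint8, blue, green, red), "fx", "fy", "cx", "cy" (pixels), "extrinsics" (4x4, takes a point from world to camera coordinates); the wrist camera has in their place "hand_eye" (4x4, takes a point from camera to tool coordinates, whose origin is the TCP and whose axes are the flange's). Camera axes: x right, y down, z forward; pixel columns grow to the right and rows downward; lengths in m; the calibration is good to about 2 mm. A picture is of the moment at which its call begins: read the wrist's pose just before it. There is no depth.
- hand_in(): hands the job in; it is judged then, once.
Trained networks look in the newest picture that a camera, given by its name, has taken for a name from the list of things; names that differ only in an ending like _2 or _b are one class to them, and where a whole thing is asked for, a point or a joint stands for the part that bears it (a point fixed in the world has none). Each returns a list of dicts, best first, with "confidence" (0 to 1); they miss things now and then, are a little off and sometimes report something else, mostly with a low value. They report only what shows in the picture. A call takes as long as a camera call. They do not tell look-alikes from the thing itself.
- cut_out(camera, query): "region" (480x640 bool, what is visible of it).
- mark_of(camera, query): "position" ([x, y, z] in m, in the coordinates of the camera as it stood for that picture, good to about 4 mm: a listed point, or the origin of a listed thing).
The state is a dict: "time": time; "joint_pos": joint angles; "qd": joint speeds; "joint_efforts": joint torques, N m; "tool_pos": TCP position; "tcp_rot": TCP orientation; "wrist_force": force on the tool from outside, world axes, zero at the start; "wrist_torque": the same for the moment, N m; "width": finger opening in m; "grasp_force": force on a finger pad.
Only numpy, scipy, OpenCV 4.12 (cv2) and the standard library are available. Lean on these libraries where they do the work, as an engineer would, in place of code of your own. Each camera call takes 0.05 s, during which the arm holds its last target. There are 200 camera calls.

TASK

Lay every brass casting from the bench mat in the open chest of the shaker, shut its lid, swing the hasp down flat over the staple and push the locking pin, parked in the lug beside it, all the way down through the staple's eye. Only then flip the guard on the start box right up so that it stays, and press the start button beneath fully; leave the guard up. Do not knock over or push away the jars, the bottle and the brush pot.

Things in the scene. Friction and masses are not known exactly. Their poses are not given: they have to be found in the camera images.
- shaker: the knock-out shaker: a grey sheet-steel chest (170 mm deep in x, 240 mm wide in y) on a sprung base, fixed to the bench. Origin: centre of its underside at bench height; x points away from its front face, y to its left (seen from the front), z up. The chest is open on top: rim at z = 125 mm, walls 6 mm, clear inside 158 x 228 mm, black rubber floor at z = 74 mm. Its front is the side away from the lid hinge
- chest_floor (a point): centre of the chest's inner floor, axes as the shaker's
- lid (a joint): lid of the chest, rad: 0 = shut on the rim, about 1.66 to 1.78 at the start, standing open and leaning back (stop at 1.85). Hinged along the chest's rear (+x) rim, at point lid_hinge. Stiff, damped hinge (0.2 N m): it stays when upright or leaning back, and once swung well forward (below about 1.0) it sinks shut by itself within about 5 s. Weighs 0.5 kg
- lid_hinge (a point): middle of the lid's hinge axis, on the rear rim 125.5 mm above the bench, 85 mm behind the shaker's origin. Axes turn with the lid: the lid is a flat pan 12 mm thick (z 0 to 12 mm) that reaches from here 174 mm along -x, 248 mm wide; with the lid shut these axes equal the shaker's. On its outer face stands a low bar handle along y, at x = -110 mm, up to z = 36 mm
- hasp (a joint): hasp, rad: 0 = hanging flat on the chest's front, over the staple; pi/2 = sticking straight out to the front; pi = standing up (with the lid shut); stop at 3.5. It starts at about 3.2 to 3.45. The hinge is stiff (0.035 N m): the strap stays wherever it is left, so it has to be pushed all the way until it lies flat
- hasp_hinge (a point): middle of the hasp's hinge axis, on the lid's front edge (178 mm in front of the lid hinge, 6 mm above its plane; 131.5 mm above the bench with the lid shut). The hasp is a steel strap 50 mm wide, 4 mm thick and 80 mm long, with a 28 mm slot (36 to 64 mm from the hinge) that goes over the staple
- staple_eye (a point): centre of the upper rim of the staple's eye. The staple is a flat steel lug (25 mm wide, 8 mm thick, upper face 90.5 mm above the bench) that stands out from the middle of the chest's front to 43.5 mm before it; its eye, a 13 mm square hole straight down, is centred 30 mm before the chest's front, 22 mm before the hasp's axis. Axes as the shaker's
- park_eye (a point): centre of the upper rim of a second, identical lug 80 mm to the left (+y) of the staple, where the locking pin is parked at the start
- pin: the loose locking pin, 60 g, standing in the parking lug: steel shank 8 mm diameter reaching 50 mm down (pointed), a flat collar 24 mm diameter, 4 mm thick, and above it a black round grip 20 mm diameter up to 37 mm above the origin. Origin: underside of the collar, on the axis (the collar rests on a lug's upper face); z up along the pin
- startbox: the start box, fixed to the bench: grey, 100 (x) x 90 (y) x 50 mm. Origin: centre of its underside at bench height; x points away from its front, z up
- guard (a joint): flip-up guard over the start button, rad: 0 = down, covering the button; stop at 1.9. Past about 1.3 it falls back to its stop and stays up; below that it falls shut. Light (50 g): 1 N on the lip moves it
- guard_hinge (a point): middle of the guard's hinge axis, 53 mm above the bench, 37 mm behind the box's centre. Axes turn with the guard: the guard is an aluminium cap 62 mm wide that reaches 66 mm along -x, 23 mm high (z), open below, with a thumb lip rising from its front upper edge (34 mm wide, 3 mm thick, leaning a little forward)
- guard_lip (a point): middle of the upper edge of the thumb lip, 74 mm before and 45 mm above the hinge axis while the guard is down. Pushing the lip backwards (+x of the box) swings the guard up
- start (a joint): travel of the start button, m: 0 = released, 0.006 = fully down; springs back; 1.5 N to start, 5 N to bottom out
- start_top (a point): centre of the button's upper face, 26 mm diameter, steel, in the middle of the start box, facing up, 72 mm above the bench
- mat: thin black rubber bench mat, 260 (x) x 250 (y) x 3 mm, fixed; the castings lie on it at the start. Origin: centre of its underside
- bangle: brass casting (may be absent): flat round bangle, 62 mm outside, 46 mm inside diameter, 12 mm high, 90 g. Origin: centre of its underside
- buckle: brass casting (may be absent): rectangular belt buckle frame, 56 (x) x 42 (y) x 10 mm, open in the middle, 80 g. Origin: centre of its underside
- medal: brass casting (may be absent): round medallion, 38 mm diameter, 10 mm thick, with a small loop out to 25.5 mm along +x, 70 g. Origin: centre of the disc's underside
- signet: brass casting (may be absent): signet ring lying flat, 27 mm outside diameter, 11 mm high, with a bezel out to 18.5 mm along +x, 40 g. Origin: centre of the ring's underside
- jar: bystander: brown glass jar with a blue cap, 60 mm diameter, 75 mm high. Origin: centre of its underside
- glass: bystander: open glass jar, 72 mm diameter, 80 mm high. Origin: centre of its underside
- flux: bystander: small glass bottle with a red cap, 32 mm diameter, 70 mm high. Origin: centre of its underside
- brushes: bystander: white pot with brushes, 60 mm diameter, 175 mm high with the brushes. Origin: centre of its underside
Mind the look-alikes: they are no part of the job. What is shaped like the buckle but blue is not meant. What is shaped like the medal but pink is not meant.

How it is judged:
On the way, in this order (a step that is already met when the one before it is completed fails the run):
1. all the castings lie in the chest (x of bangle in the frame of chest_floor between -0.08 and 0.08 m and y of bangle in the frame of chest_floor between -0.115 and 0.115 m and z of bangle in the frame of chest_floor between -0.006 and 0.045 m and x of buckle in the frame of chest_floor between -0.08 and 0.08 m and y of buckle in the frame of chest_floor between -0.115 and 0.115 m and z of buckle in the frame of chest_floor between -0.006 and 0.045 m and x of medal in the frame of chest_floor between -0.08 and 0.08 m and y of medal in the frame of chest_floor between -0.115 and 0.115 m and z of medal in the frame of chest_floor between -0.006 and 0.045 m and x of signet in the frame of chest_floor between -0.08 and 0.08 m and y of signet in the frame of chest_floor between -0.115 and 0.115 m and z of signet in the frame of chest_floor between -0.006 and 0.045 m), for 0.2 s.
2. the lid is shut on them (all of step 1 and value of joint lid below 0.04 rad), for 0.2 s.
3. the hasp lies over the staple (value of joint lid below 0.04 rad and value of joint hasp below 0.15 rad), for 0.2 s.
4. the locking pin is home in the staple's eye (all of step 3 and distance between pin and staple_eye below 0.007 m and angle between pin's own z axis and vertical below 0.2 rad), for 0.2 s.
5. the guard is up and stays (value of joint guard above 1.75 rad), for 0.3 s.
6. the start button is pressed (value of joint guard above 1.75 rad and value of joint start above 0.0045 m), for 0.05 s.
At the end, for the whole second after the job is handed in: Castings in the chest; lid under 0.04 rad; hasp under 0.15 rad; pin at rest, upright within 0.2 rad, its collar within 7 mm of the rim of the staple's eye; guard over 1.75 rad; button, pressed over 4.5 mm after all that, up again (all of step 1 and all of step 4 and value of joint guard above 1.75 rad and value of joint start below 0.002 m and linear speed of pin below 0.02 m/s and angular speed of pin below 0.3 rad/s); the robot touches nothing.
It fails at once if the start button is pressed while the pin is not home (value of joint start above 0.003 m and not (distance between pin and staple_eye below 0.007 m and angle between pin's own z axis and vertical below 0.2 rad)).
It fails at once if a jar, the bottle or the brush pot is knocked over or pushed more than 50 mm (angle between any of jar, glass, flux, brushes's own z axis and vertical above 0.5 rad or distance of any of jar, glass, flux, brushes from where it was at the start of the episode above 0.05 m).
Of bangle, buckle, medal, signet only 2 to 4 are there at a start; the rules pass over those that are not, and their reading is None.
At some moment in a run one of bangle, buckle, medal, signet may be knocked a few centimetres aside while the robot is not near it.
It also fails if it takes over 210 s, if anything falls off the work surface, if the arm or the gripper's body presses on something with over 40 N, if the wrist force passes 120 N, or if a joint passes its speed limit or range.

## Working session

There is one attempt and no reset: what is moved stays moved. The work goes in short steps, Python scripts to look and compute and a tool call to move; the robot and the scene stay as the last step left them, time stands still between calls to the robot, and variables do not carry over. Pictures are saved under pics/ and viewed, at most 14 in all, crops included, and the job is handed in when it is done.

Besides the shell and the picture viewer there is one more tool, called in YAML: its name, and indented under it one key for each argument. apply_moves: Moves the arm, as the interface text tells. Its arguments: {"type":"object","properties":{"targets":{"type":"array","items":{"type":"object","properties":{"travel":{"type":"array","items":{"type":"number"}},"twist":{"type":"array","items":{"type":"number"}},"jaw":{"type":"number"}}}},"squeeze":{"type":"number"}},"required":["targets"]}

```bash
ls; mkdir -p pics
cat > h.py <<'E'
import numpy as np, cv2
from scipy.spatial.transform import Rotation as R
from plant import arm, get_image, hand_in, cut_out, mark_of
def tool():
    s=arm.read_state(); T=np.eye(4); T[:3,:3]=R.from_rotvec(s["tcp_rot"]).as_matrix(); T[:3,3]=s["tool_pos"]; return T
def shot(cam,save=None):
    T=tool(); d=get_image(cam)
    C=T@d["hand_eye"] if cam=="wrist" else np.linalg.inv(d["extrinsics"])
    d["C"]=C
    if save: cv2.imwrite("pics/"+save+".png",d["image"])
    return d
def marks(cam,d,q,n=4,minc=0.2):
    out=[]
    for m in mark_of(cam,q)[:n]:
        if m["confidence"]<minc: continue
        p=np.array(m["position"]); w=d["C"]@np.r_[p,1]
        out.append((round(m["confidence"],2),np.round(w[:3],4).tolist(),[int(d["fx"]*p[0]/p[2]+d["cx"]),int(d["fy"]*p[1]/p[2]+d["cy"])]))
    return out
def ray(d,u,v,z):
    r=d["C"][:3,:3]@np.array([(u-d["cx"])/d["fx"],(v-d["cy"])/d["fy"],1]); o=d["C"][:3,3]
    return o+r*(z-o[2])/r[2]
def px(d,P):
    p=np.linalg.inv(d["C"])@np.r_[P,1]; return [int(d["fx"]*p[0]/p[2]+d["cx"]),int(d["fy"]*p[1]/p[2]+d["cy"])]
def to(P,yaw=None,Rm=None):
    "shift & twist in tool axes to world TCP P; tool down, with tool y axis at angle yaw in world"
    T=tool(); t=T[:3,:3].T@(np.array(P)-T[:3,3])
    if Rm is None:
        if yaw is None: Rm=T[:3,:3]
        else:
            y=np.array([np.cos(yaw),np.sin(yaw),0]); z=np.array([0,0,-1.]); Rm=np.c_[np.cross(y,z),y,z]
            if (T[:3,:3]@[0,1,0])@y<0: Rm=Rm@np.diag([-1,-1,1])
    return np.round(t,4).tolist(), np.round(R.from_matrix(T[:3,:3].T@Rm).as_rotvec(),3).tolist()
E
python3 - <<'E'
from h import *
s=arm.read_state(); print(s["tool_pos"],tool()[:3,:3].round(3).tolist(),s["time"],s["width"])
for c in ["scene","side"]:
    d=shot(c,c+"0"); print(c,d["C"][:3,3].round(3),d["C"][:3,2].round(2))
    for q in "shaker chest_floor lid_hinge hasp_hinge staple_eye park_eye pin startbox guard_hinge guard_lip start_top mat bangle buckle medal signet jar glass flux brushes".split():
        print(q,marks(c,d,q))
E
```

```text
pics
[0.17306971 0.62586659 0.20458855] [[-0.964, 0.267, -0.0], [0.267, 0.964, -0.002], [-0.0, -0.002, -1.0]] 0.0 0.09416985334444147
scene [ 0.979 -0.391  1.087] [-0.38  0.33 -0.87]
shaker [(0.85, [0.5553, 0.058, 0.0022], [339, 244])]
chest_floor [(0.97, [0.5621, 0.06, 0.0799], [343, 229])]
lid_hinge [(0.97, [0.6441, 0.0684, 0.1235], [371, 241]), (0.72, [0.5366, -0.1912, -0.0014], [254, 300]), (0.22, [0.4671, -0.2573, -0.0022], [214, 297])]
hasp_hinge [(0.65, [0.675, 0.0744, 0.2989], [394, 203])]
staple_eye [(0.74, [0.4488, 0.048, 0.0906], [307, 199]), (0.63, [0.6461, 0.0694, 0.123], [372, 241]), (0.29, [0.4416, 0.1337, 0.0914], [332, 178])]
park_eye [(0.65, [0.4404, 0.1335, 0.0945], [331, 177]), (0.35, [0.4193, -0.3066, 0.0022], [184, 294])]
pin [(0.4, [0.4482, 0.0497, 0.0915], [308, 198])]
startbox [(0.68, [0.4407, 0.3364, -0.0047], [385, 160])]
guard_hinge [(0.67, [0.4821, 0.3388, 0.0501], [400, 156]), (0.42, [0.4374, 0.1345, 0.0909], [331, 177])]
guard_lip [(0.56, [0.4048, 0.3281, 0.0942], [378, 129])]
start_top [(0.61, [0.4041, 0.3289, 0.0976], [378, 128])]
mat [(0.88, [0.4697,
[... 1841 characters left out ...]
, [0.4171, -0.3131, 0.0035], [359, 386])]
buckle [(0.78, [0.5373, -0.193, 0.0005], [366, 309]), (0.61, [0.6629, -0.483, -0.0004], [514, 381]), (0.37, [0.5295, -0.3139, 0.0057], [403, 352])]
medal [(0.87, [0.4419, -0.444, 0.0065], [418, 436]), (0.64, [0.4065, -0.2091, 0.0052], [322, 347]), (0.54, [0.4198, -0.3075, 0.0025], [358, 383])]
signet [(0.43, [0.5279, -0.3154, 0.0079], [403, 353])]
jar [(0.87, [0.6875, -0.13, -0.0006], [397, 257])]
glass [(0.86, [0.6969, -0.2916, -0.0014], [451, 303]), (0.43, [0.6356, 0.4378, -0.0008], [253, 143])]
flux [(0.67, [0.6128, 0.3193, -0.0012], [268, 167]), (0.52, [0.5273, -0.3138, 0.0055], [402, 353])]
brushes [(0.87, [0.6342, 0.4396, -0.0026], [252, 143])]
```

View pics/scene0.png

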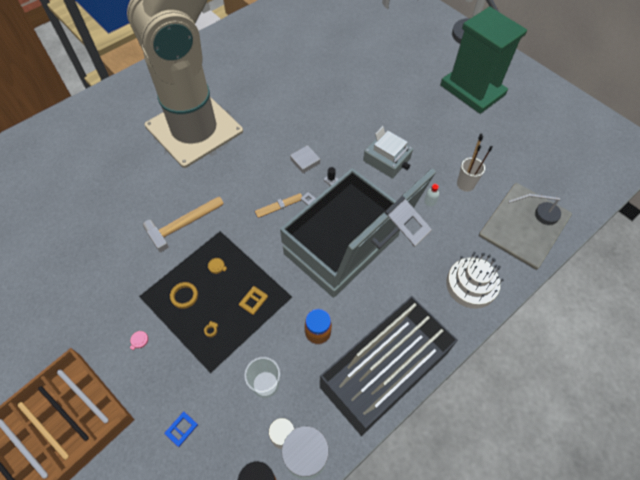

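Run:
```python
import cv2
a=cv2.imread("pics/side0.png"); b=cv2.imread("pics/scene0.png")
A=cv2.resize(a[290:460,290:540],(800,544),interpolation=cv2.INTER_CUBIC)
cv2.imwrite("pics/crop1.png",A)
```

```text
(no output)
```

View pics/crop1.png

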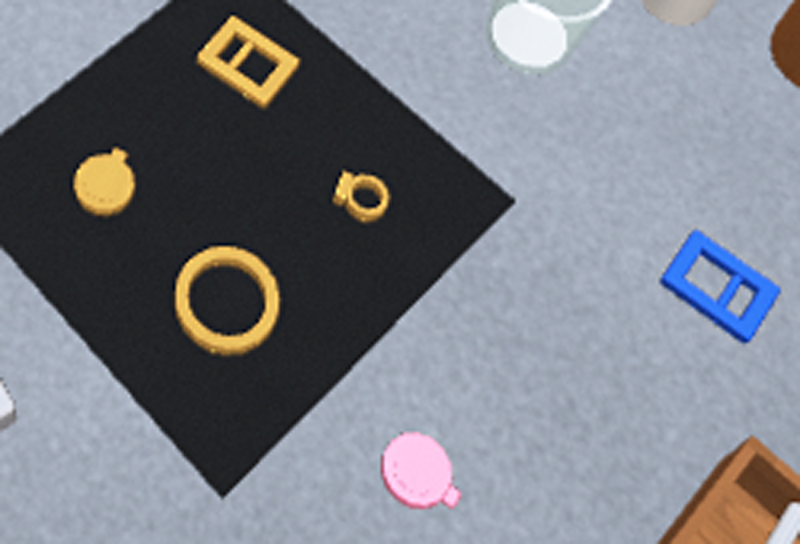

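The scene shows four brass castings on the mat: bangle (183,294), buckle (254,300), medal (217,266) and signet (211,329). The look-alikes are off the mat: a pink medal at (137,342) and a blue buckle at (180,430). The close crop of the side view confirms the brass ones. Next I move over the mat for a wrist view.

apply_moves:
  targets:
    - {"travel":[-0.348,-0.294,-0.095],"jaw":100}
    - {"travel":[-0.348,-0.294,-0.095]}
    - {"travel":[-0.348,-0.294,-0.095]}
    - {"travel":[-0.348,-0.294,-0.095]}
    - {"travel":[-0.348,-0.294,-0.095]}
    - {"travel":[-0.348,-0.294,-0.095]}
    - {"travel":[-0.348,-0.294,-0.095]}
    - {"travel":[-0.348,-0.294,-0.095]}
    - {"travel":[-0.348,-0.294,-0.095]}
    - {"travel":[-0.504,-0.78,-0.125]}
    - {"travel":[-0.504,-0.78,-0.125]}
    - {"travel":[-0.504,-0.78,-0.125]}
    - {"travel":[-0.504,-0.78,-0.125]}
    - {"travel":[-0.504,-0.78,-0.125]}
    - {"travel":[-0.504,-0.78,-0.125]}
    - {"travel":[-0.504,-0.78,-0.125]}
    - {"travel":[-0.504,-0.78,-0.125]}
    - {"travel":[-0.504,-0.78,-0.125]}
    - {"travel":[-0.504,-0.78,-0.125]}
    - {"travel":[-0.504,-0.78,-0.125]}

```text
invalid input at $.targets[0]: expected keys travel, twist, jaw
```

apply_moves:
  targets:
    - {"travel":[0,0,0]}
    - {"travel":[0,0,0]}
    - {"travel":[0,0,0]}

```text
invalid input at $.targets[0]: expected keys travel, twist, jaw
```

```bash
cat >> h.py <<'E'
def shape(d,cam,q,z,near):
    "world centroid (mask centre), min-area-rect size and long-axis angle of the best mask near a point, at height z"
    for m in cut_out(cam,q)[:4]:
        v,u=np.nonzero(m["region"])
        if len(u)<30: continue
        cs,_=cv2.findContours(m["region"].astype(np.uint8),cv2.RETR_EXTERNAL,cv2.CHAIN_APPROX_NONE)
        c=max(cs,key=cv2.contourArea)[:,0]
        W=np.array([ray(d,a,b,z)[:2] for a,b in c],np.float32)
        (cx,cy),(w,h),_=r=cv2.minAreaRect(W)
        if np.hypot(cx-near[0],cy-near[1])>0.06: continue
        B=cv2.boxPoints(r); e=max(B[1]-B[0],B[2]-B[1],key=lambda k:np.hypot(*k))
        (ex,ey),er=cv2.minEnclosingCircle(W)
        return dict(conf=round(m["confidence"],2),c=(round(float(cx),4),round(float(cy),4)),size=(round(float(w),3),round(float(h),3)),ang=round(float(np.arctan2(e[1],e[0])),2),cen=np.round(W.mean(0),4).tolist(),W=W)
E
python3 - <<'E'
from h import *
print(tool().round(3).tolist())
d=shot("wrist","wrist1")
for q,n in dict(bangle=(.416,-.311),buckle=(.536,-.193),medal=(.407,-.207),signet=(.53,-.313)).items():
    r=shape(d,"wrist",q,.013,n); 
    if r: r.pop("W")
    print(q,r,marks("wrist",d,q))
E
```

```text
[[-0.964, 0.267, -0.0, 0.173], [0.267, 0.964, -0.0, 0.626], [0.0, -0.0, -1.0, 0.205], [0.0, 0.0, 0.0, 1.0]]
bangle None []
buckle None []
medal None []
signet None []
```

View pics/wrist1.png

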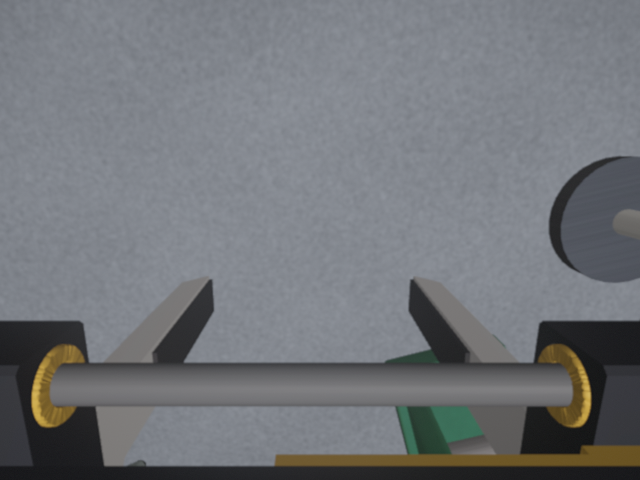

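The rows need every key, so the arm hasn't moved. The wrist view shows only the fingers, with their tips at (212,280) and (410,280).

apply_moves:
  targets:
    - {"travel":[-0.348,-0.294,-0.095],"twist":[0,0,0],"jaw":100}
    - {"travel":[-0.348,-0.294,-0.095],"twist":[0,0,0],"jaw":100}
    - {"travel":[-0.348,-0.294,-0.095],"twist":[0,0,0],"jaw":100}
    - {"travel":[-0.348,-0.294,-0.095],"twist":[0,0,0],"jaw":100}
    - {"travel":[-0.348,-0.294,-0.095],"twist":[0,0,0],"jaw":100}
    - {"travel":[-0.348,-0.294,-0.095],"twist":[0,0,0],"jaw":100}
    - {"travel":[-0.348,-0.294,-0.095],"twist":[0,0,0],"jaw":100}
    - {"travel":[-0.348,-0.294,-0.095],"twist":[0,0,0],"jaw":100}
    - {"travel":[-0.348,-0.294,-0.095],"twist":[0,0,0],"jaw":100}
    - {"travel":[-0.348,-0.294,-0.095],"twist":[0,0,0],"jaw":100}
    - {"travel":[-0.504,-0.78,-0.125],"twist":[0,0,0],"jaw":100}
    - {"travel":[-0.504,-0.78,-0.125],"twist":[0,0,0],"jaw":100}
    - {"travel":[-0.504,-0.78,-0.125],"twist":[0,0,0],"jaw":100}
    - {"travel":[-0.504,-0.78,-0.125],"twist":[0,0,0],"jaw":100}
    - {"travel":[-0.504,-0.78,-0.125],"twist":[0,0,0],"jaw":100}
    - {"travel":[-0.504,-0.78,-0.125],"twist":[0,0,0],"jaw":100}
    - {"travel":[-0.504,-0.78,-0.125],"twist":[0,0,0],"jaw":100}
    - {"travel":[-0.504,-0.78,-0.125],"twist":[0,0,0],"jaw":100}
    - {"travel":[-0.504,-0.78,-0.125],"twist":[0,0,0],"jaw":100}
    - {"travel":[-0.504,-0.78,-0.125],"twist":[0,0,0],"jaw":100}

```text
time: 4.22
tool_pos: [0.4391, -0.1262, 0.3212]
tcp_rot: [0.422, 3.112, 0.001]
wrist_force: [0.5, 1.4, 0.3]
width: 0.0938
grasp_force: 0.0
```

```bash
cat > m.py <<'E'
from h import *
print(tool().round(3).tolist()[:3], arm.read_state()["time"])
d=shot("wrist","wrist2"); print(d["hand_eye"].round(3).tolist())
for q,n in dict(bangle=(.416,-.311),buckle=(.536,-.193),medal=(.407,-.207),signet=(.53,-.313)).items():
    r=shape(d,"wrist",q,.013,n); 
    if r: r.pop("W")
    print(q,r,marks("wrist",d,q))
E
python3 m.py
```

```text
[[-0.964, 0.266, 0.001, 0.439], [0.266, 0.964, 0.0, -0.126], [-0.001, 0.0, -1.0, 0.321]] 4.2167
[[0.0, -0.971, -0.237, 0.068], [1.0, 0.0, 0.0, -0.0], [-0.0, -0.237, 0.971, -0.18], [0.0, 0.0, 0.0, 1.0]]
bangle {'conf': 0.68, 'c': (0.4204, -0.3089), 'size': (0.065, 0.061), 'ang': 1.3, 'cen': [0.41999998688697815, -0.3091999888420105]} [(0.64, [0.4234, -0.3091, 0.0005], [170, 228]), (0.23, [0.439, 0.1316, 0.0873], [556, 146])]
buckle {'conf': 0.88, 'c': (0.5346, -0.1957), 'size': (0.046, 0.057), 'ang': -1.31, 'cen': [0.5343000292778015, -0.195700004696846]} [(0.6, [0.5337, -0.1977, 0.001], [277, 285])]
medal {'conf': 0.81, 'c': (0.407, -0.2079), 'size': (0.039, 0.038), 'ang': 1.3, 'cen': [0.4081000089645386, -0.2071000039577484]} [(0.98, [0.4447, -0.4439, -0.0021], [81, 270]), (0.67, [0.4045, -0.2069, 0.0046], [241, 193])]
signet None []
```

apply_moves:
  targets:
    - {"travel":[-0.07,0,0],"twist":[0,0,-0.53],"jaw":100}
    - {"travel":[-0.07,0,0],"twist":[0,0,-0.53],"jaw":100}
    - {"travel":[-0.07,0,0],"twist":[0,0,-0.53],"jaw":100}
    - {"travel":[-0.07,0,0],"twist":[0,0,-0.53],"jaw":100}
    - {"travel":[-0.07,0,0],"twist":[0,0,-0.53],"jaw":100}
    - {"travel":[-0.07,0,0],"twist":[0,0,-0.53],"jaw":100}
    - {"travel":[-0.07,0,0],"twist":[0,0,-0.53],"jaw":100}

```text
time: 5.25
tool_pos: [0.5069, -0.142, 0.3205]
tcp_rot: [0.408, -3.115, -0.001]
wrist_force: [-0.3, 0.6, 0.4]
width: 0.0939
grasp_force: 0.0
```

```bash
python3 m.py
python3 - <<'E'
from h import *
print(arm.read_state()["joint_pos"])
for P in [(.5345,-.1955,.1),(.5345,-.1955,.006),(.5345,-.1955,.16),(.590,.011,.18),(.59,.011,.085)]: print(P,to(P,1.83))
E
```

```text
[[-0.966, -0.258, -0.0, 0.507], [-0.258, 0.966, 0.0, -0.142], [0.0, 0.0, -1.0, 0.321]] 5.25
[[0.0, -0.971, -0.237, 0.068], [1.0, 0.0, 0.0, -0.001], [-0.0, -0.237, 0.971, -0.18], [0.0, 0.0, 0.0, 1.0]]
bangle {'conf': 0.69, 'c': (0.4209, -0.3108), 'size': (0.061, 0.061), 'ang': -1.37, 'cen': [0.4205000102519989, -0.3098999857902527]} []
buckle {'conf': 0.96, 'c': (0.5358, -0.197), 'size': (0.044, 0.057), 'ang': -1.31, 'cen': [0.5357000231742859, -0.19670000672340393]} [(0.73, [0.5333, -0.1964, -0.0013], [264, 212]), (0.67, [0.664, -0.4817, -0.0009], [28, 252])]
medal {'conf': 0.92, 'c': (0.4071, -0.2084), 'size': (0.038, 0.037), 'ang': 1.26, 'cen': [0.4081000089645386, -0.2078000009059906]} [(0.83, [0.4434, -0.4436, -0.0002], [78, 86]), (0.69, [0.4048, -0.209, 0.0025], [278, 106])]
signet {'conf': 0.68, 'c': (0.524, -0.3028), 'size': (0.019, 0.012), 'ang': 0.66, 'cen': [0.5246000289916992, -0.302700012922287]} [(0.78, [0.5316, -0.3138, 0.005], [172, 187])]
[ 0.05126663  0.33889052  0.23746196  1.69857791 -0.08720778  1.11442112
  2.14505203]
(0.5345, -0.1955, 0.1) ([-0.0133, -0.0579, 0.2206], [-0.0, 0.0, 0.001])
(0.5345, -0.1955, 0.006) ([-0.0133, -0.0579, 0.3146], [-0.0, 0.0, 0.001])
(0.5345, -0.1955, 0.16) ([-0.0133, -0.0579, 0.1606], [-0.0, 0.0, 0.001])
(0.59, 0.011, 0.18) ([-0.12, 0.1273, 0.1406], [-0.0, 0.0, 0.001])
(0.59, 0.011, 0.085) ([-0.12, 0.1273, 0.2356], [-0.0, 0.0, 0.001])
```

apply_moves:
  squeeze: 25
  targets:
    - {"travel":[-0.014,-0.059,0.22],"twist":[0,0,0],"jaw":100}
    - {"travel":[-0.014,-0.059,0.22],"twist":[0,0,0],"jaw":100}
    - {"travel":[-0.014,-0.059,0.22],"twist":[0,0,0],"jaw":100}
    - {"travel":[-0.014,-0.059,0.22],"twist":[0,0,0],"jaw":100}
    - {"travel":[-0.014,-0.059,0.22],"twist":[0,0,0],"jaw":100}
    - {"travel":[-0.014,-0.059,0.22],"twist":[0,0,0],"jaw":100}
    - {"travel":[-0.014,-0.059,0.27],"twist":[0,0,0],"jaw":100}
    - {"travel":[-0.014,-0.059,0.29],"twist":[0,0,0],"jaw":100}
    - {"travel":[-0.014,-0.059,0.314],"twist":[0,0,0],"jaw":100}
    - {"travel":[-0.014,-0.059,0.3145],"twist":[0,0,0],"jaw":100}
    - {"travel":[-0.014,-0.059,0.3145],"twist":[0,0,0],"jaw":100}
    - {"travel":[-0.014,-0.059,0.3145],"twist":[0,0,0],"jaw":0}
    - {"travel":[-0.014,-0.059,0.3145],"twist":[0,0,0],"jaw":0}
    - {"travel":[-0.014,-0.059,0.3145],"twist":[0,0,0],"jaw":0}
    - {"travel":[-0.014,-0.059,0.3145],"twist":[0,0,0],"jaw":0}
    - {"travel":[-0.014,-0.059,0.3145],"twist":[0,0,0],"jaw":0}
    - {"travel":[-0.014,-0.059,0.3145],"twist":[0,0,0],"jaw":0}

```text
time: 7.12
tool_pos: [0.5356, -0.1963, 0.0063]
tcp_rot: [-0.408, 3.115, -0.0]
wrist_force: [-0.3, 0.7, 0.1]
width: 0.0576
grasp_force: 0.3
```

apply_moves:
  squeeze: 25
  targets:
    - {"travel":[0,0,0],"twist":[0,0,0],"jaw":0}
    - {"travel":[0,0,0],"twist":[0,0,0],"jaw":0}
    - {"travel":[0,0,-0.17],"twist":[0,0,0],"jaw":0}
    - {"travel":[0,0,-0.17],"twist":[0,0,0],"jaw":0}
    - {"travel":[0,0,-0.17],"twist":[0,0,0],"jaw":0}
    - {"travel":[0,0,-0.17],"twist":[0,0,0],"jaw":0}
    - {"travel":[-0.106,0.186,-0.18],"twist":[0,0,0],"jaw":0}
    - {"travel":[-0.106,0.186,-0.18],"twist":[0,0,0],"jaw":0}
    - {"travel":[-0.106,0.186,-0.18],"twist":[0,0,0],"jaw":0}
    - {"travel":[-0.106,0.186,-0.18],"twist":[0,0,0],"jaw":0}
    - {"travel":[-0.106,0.186,-0.18],"twist":[0,0,0],"jaw":0}
    - {"travel":[-0.106,0.186,-0.18],"twist":[0,0,0],"jaw":0}
    - {"travel":[-0.106,0.186,-0.14],"twist":[0,0,0],"jaw":0}
    - {"travel":[-0.106,0.186,-0.1],"twist":[0,0,0],"jaw":0}
    - {"travel":[-0.106,0.186,-0.08],"twist":[0,0,0],"jaw":0}
    - {"travel":[-0.106,0.186,-0.08],"twist":[0,0,0],"jaw":0}

```text
time: 8.45
tool_pos: [0.5859, 0.0107, 0.0815]
tcp_rot: [0.407, -3.106, -0.001]
wrist_force: [-0.8, -0.5, -1.2]
width: 0.0555
grasp_force: 25.0
```

apply_moves:
  squeeze: 25
  targets:
    - {"travel":[0,0,0],"twist":[0,0,0],"jaw":80}
    - {"travel":[0,0,0],"twist":[0,0,0],"jaw":80}
    - {"travel":[0,0,0],"twist":[0,0,0],"jaw":80}
    - {"travel":[0,0,-0.1],"twist":[0,0,0],"jaw":80}
    - {"travel":[0,0,-0.1],"twist":[0,0,0],"jaw":80}
    - {"travel":[0,0,-0.1],"twist":[0,0,0],"jaw":80}
    - {"travel":[0.233,-0.164,-0.1],"twist":[0,0,0],"jaw":80}
    - {"travel":[0.233,-0.164,-0.1],"twist":[0,0,0],"jaw":80}
    - {"travel":[0.233,-0.164,-0.1],"twist":[0,0,0],"jaw":80}
    - {"travel":[0.233,-0.164,-0.1],"twist":[0,0,0],"jaw":80}
    - {"travel":[0.233,-0.164,-0.1],"twist":[0,0,0],"jaw":80}
    - {"travel":[0.233,-0.164,-0.1],"twist":[0,0,0],"jaw":80}
    - {"travel":[0.233,-0.164,-0.1],"twist":[0,0,0],"jaw":80}
    - {"travel":[0.233,-0.164,-0.06],"twist":[0,0,0],"jaw":80}
    - {"travel":[0.233,-0.164,-0.02],"twist":[0,0,0],"jaw":80}
    - {"travel":[0.233,-0.164,0.02],"twist":[0,0,0],"jaw":80}
    - {"travel":[0.233,-0.164,0.02],"twist":[0,0,0],"jaw":80}

```text
time: 9.87
tool_pos: [0.4035, -0.2064, 0.0613]
tcp_rot: [0.405, -3.106, -0.009]
wrist_force: [-0.9, -0.0, 0.2]
width: 0.0753
grasp_force: 0.0
```

Run:
```python
from h import *
d=shot("wrist"); r=shape(d,"wrist","medal",.013,(.407,-.208)); W=r.pop("W") if r else None; print(r,marks("wrist",d,"medal"))
if W is not None:
    f=W[np.argmax(np.hypot(*(W-r["c"]).T))]; print("far pt",f)
print(tool()[:3,3]); print(to((.407,-.208,.006),1.83))
d=shot("scene"); r=shape(d,"scene","buckle",.084,(.59,.01)); print(r and r["c"])
```

```text
{'conf': 0.59, 'c': (0.4062, -0.2094), 'size': (0.036, 0.04), 'ang': -0.19, 'cen': [0.4066999852657318, -0.20829999446868896]} [(0.81, [0.4036, -0.2073, 0.0046], [309, 261])]
far pt [ 0.4253872  -0.19495538]
[ 0.4083424  -0.2084977   0.06802661]
([0.0013, 0.0009, 0.062], [-0.002, 0.002, 0.001])
(0.5908, 0.0083)
```

apply_moves:
  squeeze: 25
  targets:
    - {"travel":[0.001,0.001,0.04],"twist":[0,0,0],"jaw":80}
    - {"travel":[0.001,0.001,0.0615],"twist":[0,0,0],"jaw":80}
    - {"travel":[0.001,0.001,0.0615],"twist":[0,0,0],"jaw":20}
    - {"travel":[0.001,0.001,0.0615],"twist":[0,0,0],"jaw":0}
    - {"travel":[0.001,0.001,0.0615],"twist":[0,0,0],"jaw":0}
    - {"travel":[0.001,0.001,0.0615],"twist":[0,0,0],"jaw":0}
    - {"travel":[0.001,0.001,0.0615],"twist":[0,0,0],"jaw":0}
    - {"travel":[0.001,0.001,0.0615],"twist":[0,0,0],"jaw":0}
    - {"travel":[0.001,0.001,0.0615],"twist":[0,0,0],"jaw":0}

```text
time: 10.87
tool_pos: [0.4067, -0.2074, 0.0056]
tcp_rot: [-0.407, 3.113, -0.001]
wrist_force: [0.4, -0.5, 9.6]
width: 0.0372
grasp_force: 25.0
```

apply_moves:
  squeeze: 25
  targets:
    - {"travel":[0,0,-0.17],"twist":[0,0,0],"jaw":0}
    - {"travel":[0,0,-0.17],"twist":[0,0,0],"jaw":0}
    - {"travel":[0,0,-0.17],"twist":[0,0,0],"jaw":0}
    - {"travel":[0,0,-0.17],"twist":[0,0,0],"jaw":0}
    - {"travel":[-0.164,0.176,-0.18],"twist":[0,0,0],"jaw":0}
    - {"travel":[-0.164,0.176,-0.18],"twist":[0,0,0],"jaw":0}
    - {"travel":[-0.164,0.176,-0.18],"twist":[0,0,0],"jaw":0}
    - {"travel":[-0.164,0.176,-0.18],"twist":[0,0,0],"jaw":0}
    - {"travel":[-0.164,0.176,-0.18],"twist":[0,0,0],"jaw":0}
    - {"travel":[-0.164,0.176,-0.18],"twist":[0,0,0],"jaw":0}
    - {"travel":[-0.164,0.176,-0.14],"twist":[0,0,0],"jaw":0}
    - {"travel":[-0.164,0.176,-0.1],"twist":[0,0,0],"jaw":0}
    - {"travel":[-0.164,0.176,-0.08],"twist":[0,0,0],"jaw":0}
    - {"travel":[-0.164,0.176,-0.08],"twist":[0,0,0],"jaw":0}
    - {"travel":[-0.164,0.176,-0.08],"twist":[0,0,0],"jaw":60}
    - {"travel":[-0.164,0.176,-0.08],"twist":[0,0,0],"jaw":60}
    - {"travel":[-0.164,0.176,-0.1],"twist":[0,0,0],"jaw":60}
    - {"travel":[-0.164,0.176,-0.14],"twist":[0,0,0],"jaw":60}
    - {"travel":[-0.164,0.176,-0.18],"twist":[0,0,0],"jaw":60}
    - {"travel":[-0.164,0.176,-0.18],"twist":[0,0,0],"jaw":60}

```text
time: 12.53
tool_pos: [0.5247, 0.0041, 0.1933]
tcp_rot: [-0.404, 3.1, -0.002]
wrist_force: [0.8, -0.1, -0.1]
width: 0.0566
grasp_force: 0.0
```

Run:
```python
from h import *
d=shot("wrist")
d=shot("scene"); r=shape(d,"scene","medal",.084,(.52,.005)); print(r and r["c"])
print(marks("scene",d,"signet"),marks("scene",d,"bangle"))
print(tool()[:3,3]); 
for P in [(.4207,-.31,.18),(.4207,-.31,.05),(.4207,-.31,.006)]:print(to(P,1.83))
```

```text
(0.5226, 0.0042)
[(0.43, [0.5334, -0.314, 0.0007], [210, 332])] [(0.9, [0.4185, -0.3095, 0.0048], [183, 294]), (0.65, [0.5172, 0.0046, 0.07], [312, 232])]
[0.51858675 0.00534984 0.18468376]
([0.1757, -0.2796, 0.0046], [0.0, -0.0, 0.001])
([0.1757, -0.2796, 0.1346], [0.0, -0.0, 0.001])
([0.1757, -0.2796, 0.1786], [0.0, -0.0, 0.001])
```

apply_moves:
  squeeze: 25
  targets:
    - {"travel":[0.176,-0.28,0],"twist":[0,0,0],"jaw":100}
    - {"travel":[0.176,-0.28,0],"twist":[0,0,0],"jaw":100}
    - {"travel":[0.176,-0.28,0],"twist":[0,0,0],"jaw":100}
    - {"travel":[0.176,-0.28,0],"twist":[0,0,0],"jaw":100}
    - {"travel":[0.176,-0.28,0.03],"twist":[0,0,0],"jaw":100}
    - {"travel":[0.176,-0.28,0.06],"twist":[0,0,0],"jaw":100}
    - {"travel":[0.176,-0.28,0.08],"twist":[0,0,0],"jaw":100}
    - {"travel":[0.176,-0.28,0.1],"twist":[0,0,0],"jaw":100}
    - {"travel":[0.176,-0.28,0.12],"twist":[0,0,0],"jaw":100}
    - {"travel":[0.176,-0.28,0.12],"twist":[0,0,0],"jaw":100}
    - {"travel":[0.176,-0.28,0.15],"twist":[0,0,0],"jaw":100}
    - {"travel":[0.176,-0.28,0.178],"twist":[0,0,0],"jaw":100}
    - {"travel":[0.176,-0.28,0.178],"twist":[0,0,0],"jaw":100}
    - {"travel":[0.176,-0.28,0.178],"twist":[0,0,0],"jaw":0}
    - {"travel":[0.176,-0.28,0.178],"twist":[0,0,0],"jaw":0}
    - {"travel":[0.176,-0.28,0.178],"twist":[0,0,0],"jaw":0}
    - {"travel":[0.176,-0.28,0.178],"twist":[0,0,0],"jaw":0}
    - {"travel":[0.176,-0.28,0.178],"twist":[0,0,0],"jaw":0}
    - {"travel":[0.176,-0.28,0.178],"twist":[0,0,0],"jaw":0}
    - {"travel":[0.176,-0.28,0.178],"twist":[0,0,0],"jaw":0}

```text
time: 14.45
tool_pos: [0.4213, -0.3104, 0.0071]
tcp_rot: [-0.408, 3.115, 0.0]
wrist_force: [0.9, 1.0, 4.8]
width: 0.0619
grasp_force: 25.0
```

apply_moves:
  squeeze: 25
  targets:
    - {"travel":[0,0,-0.08],"twist":[0,0,0],"jaw":0}
    - {"travel":[0,0,-0.08],"twist":[0,0,0],"jaw":0}
    - {"travel":[-0.235,0.37,-0.18],"twist":[0,0,0],"jaw":0}
    - {"travel":[-0.235,0.37,-0.18],"twist":[0,0,0],"jaw":0}
    - {"travel":[-0.235,0.37,-0.18],"twist":[0,0,0],"jaw":0}
    - {"travel":[-0.235,0.37,-0.18],"twist":[0,0,0],"jaw":0}
    - {"travel":[-0.235,0.37,-0.18],"twist":[0,0,0],"jaw":0}
    - {"travel":[-0.235,0.37,-0.18],"twist":[0,0,0],"jaw":0}
    - {"travel":[-0.235,0.37,-0.18],"twist":[0,0,0],"jaw":0}
    - {"travel":[-0.235,0.37,-0.18],"twist":[0,0,0],"jaw":0}
    - {"travel":[-0.235,0.37,-0.18],"twist":[0,0,0],"jaw":0}
    - {"travel":[-0.235,0.37,-0.18],"twist":[0,0,0],"jaw":0}
    - {"travel":[-0.235,0.37,-0.18],"twist":[0,0,0],"jaw":0}
    - {"travel":[-0.235,0.37,-0.18],"twist":[0,0,0],"jaw":0}
    - {"travel":[-0.235,0.37,-0.14],"twist":[0,0,0],"jaw":0}
    - {"travel":[-0.235,0.37,-0.1],"twist":[0,0,0],"jaw":0}
    - {"travel":[-0.235,0.37,-0.08],"twist":[0,0,0],"jaw":0}
    - {"travel":[-0.235,0.37,-0.08],"twist":[0,0,0],"jaw":0}
    - {"travel":[-0.235,0.37,-0.08],"twist":[0,0,0],"jaw":80}
    - {"travel":[-0.235,0.37,-0.08],"twist":[0,0,0],"jaw":80}

```text
time: 16.12
tool_pos: [0.5541, 0.1069, 0.0879]
tcp_rot: [-0.406, 3.113, -0.0]
wrist_force: [0.3, -0.6, -0.0]
width: 0.0719
grasp_force: 0.0
```

Run:
```python
from h import *
print(tool()[:3,3]); 
for P in [(.532,-.314,.18),(.532,-.314,.1)]:print(to(P,1.83))
```

```text
[0.55410262 0.1069463  0.08791175]
([0.1292, -0.4012, -0.0922], [-0.0, 0.002, 0.0])
([0.1294, -0.4012, -0.0122], [-0.0, 0.002, 0.0])
```

apply_moves:
  squeeze: 20
  targets:
    - {"travel":[0,0,-0.09],"twist":[0,0,0],"jaw":80}
    - {"travel":[0,0,-0.09],"twist":[0,0,0],"jaw":80}
    - {"travel":[0,0,-0.09],"twist":[0,0,0],"jaw":80}
    - {"travel":[0.13,-0.4,-0.1],"twist":[0,0,0],"jaw":60}
    - {"travel":[0.13,-0.4,-0.1],"twist":[0,0,0],"jaw":60}
    - {"travel":[0.13,-0.4,-0.1],"twist":[0,0,0],"jaw":60}
    - {"travel":[0.13,-0.4,-0.1],"twist":[0,0,0],"jaw":60}
    - {"travel":[0.13,-0.4,-0.1],"twist":[0,0,0],"jaw":60}
    - {"travel":[0.13,-0.4,-0.1],"twist":[0,0,0],"jaw":60}
    - {"travel":[0.13,-0.4,-0.1],"twist":[0,0,0],"jaw":60}
    - {"travel":[0.13,-0.4,-0.1],"twist":[0,0,0],"jaw":60}
    - {"travel":[0.13,-0.4,-0.1],"twist":[0,0,0],"jaw":60}
    - {"travel":[0.13,-0.4,-0.1],"twist":[0,0,0],"jaw":60}
    - {"travel":[0.13,-0.4,-0.1],"twist":[0,0,0],"jaw":60}
    - {"travel":[0.13,-0.4,-0.06],"twist":[0,0,0],"jaw":60}
    - {"travel":[0.13,-0.4,-0.03],"twist":[0,0,0],"jaw":60}
    - {"travel":[0.13,-0.4,-0.01],"twist":[0,0,0],"jaw":60}
    - {"travel":[0.13,-0.4,-0.01],"twist":[0,0,0],"jaw":60}

```text
time: 17.62
tool_pos: [0.5284, -0.3113, 0.0943]
tcp_rot: [0.406, -3.112, -0.005]
wrist_force: [-0.4, 0.1, -0.4]
width: 0.0567
grasp_force: 0.0
```

Run:
```python
from h import *
d=shot("wrist","wrist3"); r=shape(d,"wrist","signet",.014,(.53,-.314)); print(marks("wrist",d,"signet"))
if r: W=r.pop("W"); print(r,W.min(0),W.max(0))
print(tool()[:3,3])
print(to((.532,-.314,.006),1.83))
```

```text
[(0.66, [0.5316, -0.3133, 0.0051], [307, 251])]
{'conf': 0.75, 'c': (0.5298, -0.3113), 'size': (0.028, 0.031), 'ang': -1.09, 'cen': [0.5291000008583069, -0.310699999332428]} [ 0.51426154 -0.32636374] [ 0.54456943 -0.29418108]
[ 0.53142468 -0.31359137  0.09879728]
([-0.0002, -0.0003, 0.0928], [-0.003, 0.002, 0.001])
```

View pics/wrist3.png

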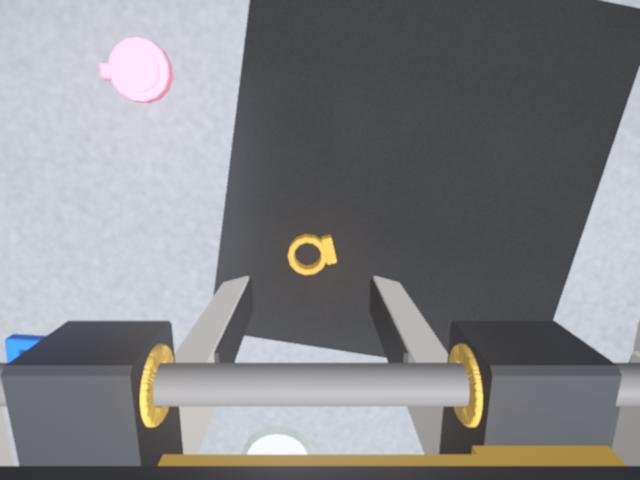

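The signet at (308,254) lies between the fingers with its bezel to the right, about 11° off the closing line, so I add a small twist.

apply_moves:
  squeeze: 20
  targets:
    - {"travel":[0,0.002,0.03],"twist":[0,0,-0.2],"jaw":60}
    - {"travel":[0,0.002,0.06],"twist":[0,0,-0.2],"jaw":60}
    - {"travel":[0,0.002,0.092],"twist":[0,0,-0.2],"jaw":60}
    - {"travel":[0,0.002,0.0925],"twist":[0,0,-0.2],"jaw":60}
    - {"travel":[0,0.002,0.0925],"twist":[0,0,-0.2],"jaw":0}
    - {"travel":[0,0.002,0.0925],"twist":[0,0,-0.2],"jaw":0}
    - {"travel":[0,0.002,0.0925],"twist":[0,0,-0.2],"jaw":0}
    - {"travel":[0,0.002,0.0925],"twist":[0,0,-0.2],"jaw":0}
    - {"travel":[0,0.002,0.0925],"twist":[0,0,-0.2],"jaw":0}
    - {"travel":[0,0.002,0.0925],"twist":[0,0,-0.2],"jaw":0}

```text
time: 18.6
tool_pos: [0.5304, -0.311, 0.0053]
tcp_rot: [-0.716, 3.057, -0.002]
wrist_force: [-1.0, 1.5, 6.3]
width: 0.0312
grasp_force: 20.0
```

Run:
```python
from h import *
print(tool()[:3,3]); 
for P in [(.553,.05,.18),(.553,.05,.085)]:print(to(P,1.83))
```

```text
[ 0.53043338 -0.31099042  0.00531655]
([-0.1807, 0.3132, -0.1749], [-0.001, 0.001, 0.201])
([-0.1806, 0.3133, -0.0799], [-0.001, 0.001, 0.201])
```

apply_moves:
  squeeze: 20
  targets:
    - {"travel":[0,0,-0.12],"twist":[0,0,0],"jaw":0}
    - {"travel":[0,0,-0.12],"twist":[0,0,0],"jaw":0}
    - {"travel":[0,0,-0.12],"twist":[0,0,0],"jaw":0}
    - {"travel":[-0.181,0.313,-0.18],"twist":[0,0,0.2],"jaw":0}
    - {"travel":[-0.181,0.313,-0.18],"twist":[0,0,0.2],"jaw":0}
    - {"travel":[-0.181,0.313,-0.18],"twist":[0,0,0.2],"jaw":0}
    - {"travel":[-0.181,0.313,-0.18],"twist":[0,0,0.2],"jaw":0}
    - {"travel":[-0.181,0.313,-0.18],"twist":[0,0,0.2],"jaw":0}
    - {"travel":[-0.181,0.313,-0.18],"twist":[0,0,0.2],"jaw":0}
    - {"travel":[-0.181,0.313,-0.18],"twist":[0,0,0.2],"jaw":0}
    - {"travel":[-0.181,0.313,-0.18],"twist":[0,0,0.2],"jaw":0}
    - {"travel":[-0.181,0.313,-0.18],"twist":[0,0,0.2],"jaw":0}
    - {"travel":[-0.181,0.313,-0.18],"twist":[0,0,0.2],"jaw":0}
    - {"travel":[-0.181,0.313,-0.14],"twist":[0,0,0.2],"jaw":0}
    - {"travel":[-0.181,0.313,-0.1],"twist":[0,0,0.2],"jaw":0}
    - {"travel":[-0.181,0.313,-0.085],"twist":[0,0,0.2],"jaw":0}
    - {"travel":[-0.181,0.313,-0.085],"twist":[0,0,0.2],"jaw":0}
    - {"travel":[-0.181,0.313,-0.085],"twist":[0,0,0.2],"jaw":50}
    - {"travel":[-0.181,0.313,-0.085],"twist":[0,0,0.2],"jaw":50}
    - {"travel":[-0.181,0.313,-0.13],"twist":[0,0,0.2],"jaw":50}

```text
time: 20.27
tool_pos: [0.5491, 0.0501, 0.127]
tcp_rot: [0.406, -3.105, 0.0]
wrist_force: [0.4, 0.5, -0.3]
width: 0.0463
grasp_force: 0.0
```

apply_moves:
  squeeze: 20
  targets:
    - {"travel":[0,0,-0.225],"twist":[0,0,0],"jaw":40}
    - {"travel":[0,0,-0.225],"twist":[0,0,0],"jaw":0}
    - {"travel":[0,0,-0.225],"twist":[0,0,0],"jaw":0}
    - {"travel":[0,0,-0.225],"twist":[0,0,0],"jaw":0}
    - {"travel":[0,0,-0.225],"twist":[0,0,0],"jaw":0}
    - {"travel":[0,0,-0.225],"twist":[0,0,0],"jaw":0}
    - {"travel":[-0.176,0.059,-0.225],"twist":[0,0,0.17],"jaw":0}
    - {"travel":[-0.176,0.059,-0.225],"twist":[0,0,0.17],"jaw":0}
    - {"travel":[-0.176,0.059,-0.225],"twist":[0,0,0.17],"jaw":0}
    - {"travel":[-0.176,0.059,-0.225],"twist":[0,0,0.17],"jaw":0}
    - {"travel":[-0.176,0.059,-0.225],"twist":[0,0,0.17],"jaw":0}
    - {"travel":[-0.176,0.059,-0.225],"twist":[0,0,0.17],"jaw":0}
    - {"travel":[-0.176,0.059,-0.225],"twist":[0,0,0.17],"jaw":0}

```text
time: 21.35
tool_pos: [0.7081, 0.1522, 0.3566]
tcp_rot: [-0.142, 3.137, -0.002]
wrist_force: [-0.9, -0.2, -0.3]
width: 0.0002
grasp_force: 0.0
```

Run:
```python
from h import *
print(tool().round(3)[:3].tolist())
for c in ["side","scene"]:
    d=shot(c,c+"1")
    for q in "lid_hinge hasp_hinge staple_eye chest_floor pin bangle signet buckle medal".split(): print(c,q,marks(c,d,q))
a=cv2.imread("pics/scene1.png")[110:310,220:470]; cv2.imwrite("pics/crop2.png",cv2.resize(a,(750,600),interpolation=cv2.INTER_CUBIC))
```

```text
[[-0.996, -0.091, 0.001, 0.708], [-0.091, 0.996, -0.001, 0.152], [-0.001, -0.001, -1.0, 0.357]]
side lid_hinge [(0.8, [0.6443, 0.0669, 0.128], [332, 178]), (0.4, [0.6996, -0.2936, -0.0035], [452, 303])]
side hasp_hinge [(0.76, [0.6755, 0.0722, 0.3005], [345, 109])]
side staple_eye [(0.85, [0.4467, 0.0498, 0.0916], [266, 232])]
side chest_floor [(0.82, [0.5608, 0.0583, 0.0731], [306, 212])]
side pin [(0.69, [0.4456, 0.336, 0.0025], [212, 188])]
side bangle [(0.7, [0.5529, 0.103, 0.0741], [292, 202])]
side signet [(0.63, [0.5546, 0.0379, 0.079], [309, 217]), (0.54, [0.4392, 0.132, 0.0942], [244, 210])]
side buckle [(0.9, [0.591, 0.0083, 0.0735], [329, 219]), (0.63, [0.6612, -0.4827, -0.0001], [514, 382]), (0.46, [0.4461, 0.0499, 0.0888], [266, 233])]
side medal [(0.94, [0.4455, -0.4442, 0.0026], [419, 436]), (0.54, [0.4487, 0.0475, 0.0904], [267, 232]), (0.46, [0.5135, 0.0024, 0.0744], [303, 236])]
scene lid_hinge [(0.67, [0.6439, 0.0665, 0.1242], [371, 241]), (0.4, [0.6182, 0.3234, 0.0009], [430, 202])]
scene hasp_hinge [(0.69, [0.5925, 0.0087, 0.0698], [335, 252]), (0.66, [0.6766, 0.0739, 0.2979], [395, 204])]
scene staple_eye [(0.73, [0.4497, 0.0507, 0.089], [308, 199]), (0.61, [0.5911, 0.0086, 0.0704], [334, 252])]
scene chest_floor [(0.75, [0.5599, 0.0574, 0.0766], [341, 230]), (0.7, [0.519, 0.0048, 0.0702], [313, 232])]
scene pin [(0.67, [0.4399, 0.1321, 0.0865], [331, 179])]
scene bangle [(0.54, [0.5512, 0.1053, 0.0755], [353, 216])]
scene signet [(0.72, [0.4485, 0.0508, 0.0907], [308, 198]), (0.41, [0.5555, 0.0411, 0.0735], [335, 233]), (0.34, [0.636, 0.4353, -0.0006], [463, 184])]
scene buckle [(0.66, [0.5917, 0.0079, 0.07], [334, 252]), (0.6, [0.6653, -0.479, 0.0028], [180, 429])]
scene medal [(0.76, [0.4467, -0.4441, -0.0011], [139, 340]), (0.73, [0.5208, 0.0053, 0.0725], [313, 232]), (0.6, [0.4442, 0.3391, 0.0007], [387, 159])]
```

View pics/crop2.png

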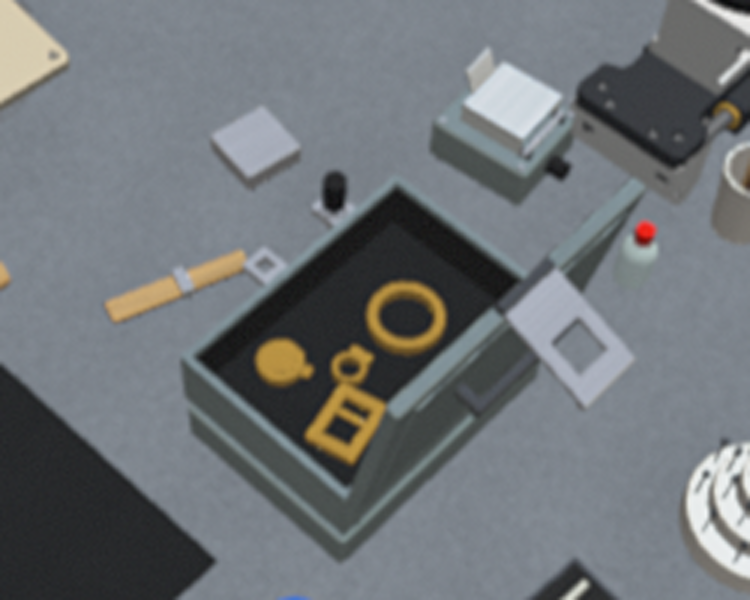

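All four castings lie in the chest: bangle (405,317), signet (350,365), medal (283,360) and buckle (347,425) in the crop. The lid stands open at about 1.75 rad. I swing it from behind, clear of the hasp.

apply_moves:
  targets:
    - {"travel":[0,0,0.035],"twist":[0,0,0],"jaw":0}
    - {"travel":[0,0,0.07],"twist":[0,0,0],"jaw":0}
    - {"travel":[0,0,0.095],"twist":[0,0,0],"jaw":0}
    - {"travel":[0,0,0.095],"twist":[0,0,0],"jaw":0}
    - {"travel":[0.015,0,0.095],"twist":[0,0,0],"jaw":0}
    - {"travel":[0.03,0,0.095],"twist":[0,0,0],"jaw":0}
    - {"travel":[0.045,0,0.095],"twist":[0,0,0],"jaw":0}
    - {"travel":[0.06,0,0.095],"twist":[0,0,0],"jaw":0}
    - {"travel":[0.075,0,0.095],"twist":[0,0,0],"jaw":0}
    - {"travel":[0.09,0,0.095],"twist":[0,0,0],"jaw":0}
    - {"travel":[0.105,0,0.095],"twist":[0,0,0],"jaw":0}
    - {"travel":[0.12,0,0.097],"twist":[0,0,0],"jaw":0}
    - {"travel":[0.135,0,0.1],"twist":[0,0,0],"jaw":0}
    - {"travel":[0.15,0,0.103],"twist":[0,0,0],"jaw":0}
    - {"travel":[0.165,0,0.106],"twist":[0,0,0],"jaw":0}
    - {"travel":[0.18,0,0.11],"twist":[0,0,0],"jaw":0}
    - {"travel":[0.18,0,0.11],"twist":[0,0,0],"jaw":0}

```text
time: 23.77
tool_pos: [0.5271, 0.1362, 0.2472]
tcp_rot: [0.141, -3.138, -0.002]
wrist_force: [-1.1, -0.4, -0.4]
width: 0.0006
grasp_force: 0.0
```

Run:
```python
from h import *
print(tool()[:3,3].round(3).tolist())
for c in ["side","scene"]:
    d=shot(c)
    for q in "lid_hinge hasp_hinge".split(): print(c,q,marks(c,d,q))
```

```text
[0.527, 0.136, 0.247]
side lid_hinge [(0.64, [0.6441, 0.069, 0.1257], [332, 179]), (0.57, [0.5127, 0.0036, 0.0748], [303, 236])]
side hasp_hinge [(0.96, [0.5116, 0.0562, 0.2429], [285, 167])]
scene lid_hinge [(0.96, [0.6453, 0.0681, 0.1255], [372, 241])]
scene hasp_hinge [(0.92, [0.5004, 0.0578, 0.2335], [326, 173])]
```

apply_moves:
  targets:
    - {"travel":[0,0,-0.06],"twist":[0,0,0],"jaw":34}
    - {"travel":[0,0,-0.06],"twist":[0,0,0],"jaw":34}
    - {"travel":[0.017,-0.079,-0.06],"twist":[0,0,0],"jaw":34}
    - {"travel":[0.017,-0.079,-0.06],"twist":[0,0,0],"jaw":34}
    - {"travel":[0.017,-0.079,-0.06],"twist":[0,0,0],"jaw":34}
    - {"travel":[0.017,-0.079,-0.06],"twist":[0,0,0],"jaw":34}
    - {"travel":[0.017,-0.079,-0.06],"twist":[0,0,0],"jaw":34}
    - {"travel":[0.017,-0.079,-0.06],"twist":[0,0,0],"jaw":34}
    - {"travel":[0.017,-0.079,-0.06],"twist":[0,0,0],"jaw":34}
    - {"travel":[0.017,-0.079,-0.06],"twist":[0,0,0],"jaw":34}
    - {"travel":[0.017,-0.079,-0.06],"twist":[0,0,0],"jaw":34}
    - {"travel":[0.017,-0.079,-0.06],"twist":[0,0,0],"jaw":34}
    - {"travel":[0.017,-0.079,-0.06],"twist":[0,0,0],"jaw":34}
    - {"travel":[0.017,-0.079,-0.06],"twist":[0,0,0],"jaw":34}
    - {"travel":[0.017,-0.079,-0.06],"twist":[0,0,0],"jaw":34}
    - {"travel":[0.017,-0.079,-0.06],"twist":[0,0,0],"jaw":34}
    - {"travel":[0.017,-0.079,-0.06],"twist":[0,0,0],"jaw":34}
    - {"travel":[0.017,-0.079,-0.06],"twist":[0,0,0],"jaw":34}
    - {"travel":[0.017,-0.079,-0.06],"twist":[0,0,0],"jaw":34}
    - {"travel":[0.017,-0.079,-0.06],"twist":[0,0,0],"jaw":34}

```text
time: 25.73
tool_pos: [0.5187, 0.056, 0.3058]
tcp_rot: [0.142, -3.138, -0.0]
wrist_force: [0.1, -0.8, 0.1]
width: 0.0318
grasp_force: 0.0
```

apply_moves:
  targets:
    - {"travel":[0,0,0],"twist":[0,0,0],"jaw":34}
    - {"travel":[0,0,0],"twist":[0,0,0],"jaw":34}
    - {"travel":[0,0,0],"twist":[0,0,0],"jaw":34}
    - {"travel":[0,0,0],"twist":[0,0,0],"jaw":34}
    - {"travel":[0,0,0],"twist":[0,0,0],"jaw":34}
    - {"travel":[0,0,0],"twist":[0,0,0],"jaw":34}
    - {"travel":[0,0,0],"twist":[0,0,0],"jaw":34}
    - {"travel":[0,0,0],"twist":[0,0,0],"jaw":34}
    - {"travel":[0,0,0],"twist":[0,0,0],"jaw":34}
    - {"travel":[0,0,0],"twist":[0,0,0],"jaw":34}
    - {"travel":[0,0,0],"twist":[0,0,0],"jaw":34}
    - {"travel":[0,0,0],"twist":[0,0,0],"jaw":34}
    - {"travel":[0,0,0],"twist":[0,0,0],"jaw":34}
    - {"travel":[0,0,0],"twist":[0,0,0],"jaw":34}
    - {"travel":[0,0,0],"twist":[0,0,0],"jaw":34}
    - {"travel":[0,0,0],"twist":[0,0,0],"jaw":34}
    - {"travel":[0,0,0],"twist":[0,0,0],"jaw":34}
    - {"travel":[0,0,0],"twist":[0,0,0],"jaw":34}

```text
time: 27.23
tool_pos: [0.5187, 0.056, 0.3058]
tcp_rot: [0.142, -3.138, -0.0]
wrist_force: [-0.2, -0.3, -1.5]
width: 0.0318
grasp_force: 0.0
```

Run:
```python
from h import *
print(tool()[:3,3].round(4).tolist(), arm.read_state()["width"])
P={}
for c in ["side","scene","wrist"]:
    d=shot(c,c+"2")
    for q in "lid_hinge hasp_hinge staple_eye park_eye pin".split(): print(c,q,marks(c,d,q,2))
    if c=="side": a=d["image"][80:280,200:400]; print(px(d,(.6445,.0675,.1255)))
    if c=="wrist": b=d["image"]
cv2.imwrite("pics/crop3.png",np.hstack([cv2.resize(a,(400,400)),cv2.resize(b,(400,300)).copy() if 0 else cv2.copyMakeBorder(cv2.resize(b,(400,300)),0,100,0,0,cv2.BORDER_CONSTANT)]))
```

```text
[0.5187, 0.056, 0.3058] 0.03180851550865675
side lid_hinge [(0.78, [0.6465, 0.0634, 0.1244], [334, 180])]
side hasp_hinge [(0.89, [0.465, 0.0526, 0.129], [271, 216])]
side staple_eye [(0.78, [0.4477, 0.0471, 0.0931], [267, 232])]
side park_eye [(0.7, [0.4369, 0.1301, 0.0885], [244, 213])]
side pin [(0.62, [0.4394, 0.1301, 0.0922], [245, 212])]
[332, 179]
scene lid_hinge [(0.73, [0.6456, 0.0683, 0.1227], [372, 241])]
scene hasp_hinge []
scene staple_eye []
scene park_eye [(0.96, [0.4404, 0.1337, 0.0938], [331, 177]), (0.4, [0.6174, 0.3234, -0.0008], [430, 202])]
scene pin [(0.64, [0.4387, 0.1323, 0.0882], [331, 178])]
wrist lid_hinge [(0.74, [0.6453, 0.0705, 0.1245], [314, 348])]
wrist hasp_hinge [(0.73, [0.471, 0.0529, 0.1328], [312, 171])]
wrist staple_eye [(0.62, [0.4436, 0.0512, 0.0924], [313, 140])]
wrist park_eye [(0.68, [0.4411, 0.13, 0.086], [393, 145]), (0.37, [0.4042, 0.3274, 0.1002], [612, 124])]
wrist pin []
```

View pics/crop3.png

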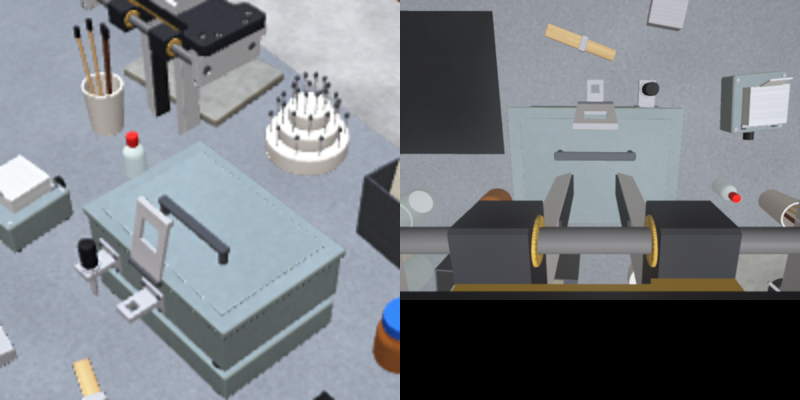

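The lid is shut and the hasp stands up at crop (153,235), centred between the open fingers. I sweep it forward and down along its arc.

apply_moves:
  targets:
    - {"travel":[0,0,0.04],"twist":[0,0,0],"jaw":34}
    - {"travel":[0,0,0.08],"twist":[0,0,0],"jaw":34}
    - {"travel":[0,0,0.12],"twist":[0,0,0],"jaw":34}
    - {"travel":[0,0,0.126],"twist":[0,0,0],"jaw":34}
    - {"travel":[0.031,0,0.126],"twist":[0,0,0],"jaw":34}
    - {"travel":[0.051,0,0.124],"twist":[0,0,0],"jaw":34}
    - {"travel":[0.071,0,0.126],"twist":[0,0,0],"jaw":34}
    - {"travel":[0.086,0,0.132],"twist":[0,0,0],"jaw":34}
    - {"travel":[0.096,0,0.144],"twist":[0,0,0],"jaw":34}
    - {"travel":[0.104,0,0.159],"twist":[0,0,0],"jaw":34}
    - {"travel":[0.108,0,0.174],"twist":[0,0,0],"jaw":34}
    - {"travel":[0.109,0,0.189],"twist":[0,0,0],"jaw":34}
    - {"travel":[0.107,0,0.202],"twist":[0,0,0],"jaw":34}
    - {"travel":[0.1,0,0.211],"twist":[0,0,0],"jaw":34}
    - {"travel":[0.09,0,0.221],"twist":[0,0,0],"jaw":34}
    - {"travel":[0.076,0,0.226],"twist":[0,0,0],"jaw":34}
    - {"travel":[0.066,0,0.229],"twist":[0,0,0],"jaw":34}
    - {"travel":[0.061,0,0.229],"twist":[0,0,0],"jaw":34}
    - {"travel":[0.061,0,0.229],"twist":[0,0,0],"jaw":34}

```text
time: 29.72
tool_pos: [0.455, 0.0504, 0.0765]
tcp_rot: [0.14, -3.131, -0.002]
wrist_force: [-6.9, -1.0, -0.6]
width: 0.0318
grasp_force: 3.1
```

apply_moves:
  targets:
    - {"travel":[-0.004,0,0],"twist":[0,0,0],"jaw":34}
    - {"travel":[-0.005,0,0],"twist":[0,0,0],"jaw":34}
    - {"travel":[-0.005,0,0],"twist":[0,0,0],"jaw":34}
    - {"travel":[0.03,0,0],"twist":[0,0,0],"jaw":34}
    - {"travel":[0.03,0,-0.04],"twist":[0,0,0],"jaw":50}
    - {"travel":[0.03,0,-0.08],"twist":[0,0,0],"jaw":60}
    - {"travel":[0.03,0,-0.13],"twist":[0,0,0],"jaw":60}
    - {"travel":[0.009,0.081,-0.13],"twist":[0,0,0],"jaw":60}
    - {"travel":[0.009,0.081,-0.13],"twist":[0,0,0],"jaw":60}
    - {"travel":[0.009,0.081,-0.13],"twist":[0,0,0],"jaw":60}
    - {"travel":[0.009,0.081,-0.13],"twist":[0,0,0],"jaw":60}

```text
time: 30.63
tool_pos: [0.4429, 0.1333, 0.2078]
tcp_rot: [-0.151, 3.135, 0.002]
wrist_force: [0.7, -1.0, 0.0]
width: 0.0561
grasp_force: 0.0
```

Run:
```python
from h import *
print(tool().round(4)[:3].tolist())
for c in ["side","scene","wrist"]:
    d=shot(c,c+"3")
    for q in "hasp_hinge staple_eye park_eye pin".split(): print(c,q,marks(c,d,q,2))
    if c=="side": a=d["image"][160:280,200:320]
    if c=="wrist":
        b=d["image"]
        r=shape(d,"wrist","pin",.1275,(.439,.13)); 
        if r: print(r["c"],r["size"],r["cen"])
cv2.imwrite("pics/crop4.png",np.hstack([cv2.resize(a,(400,400)),cv2.copyMakeBorder(cv2.resize(b,(400,300)),0,100,0,0,cv2.BORDER_CONSTANT)]))
```

```text
[[-0.9954, -0.096, 0.0024, 0.4429], [-0.096, 0.9954, 0.0011, 0.1333], [-0.0025, 0.0009, -1.0, 0.2078]]
side hasp_hinge [(0.69, [0.4674, 0.0536, 0.1325], [271, 214]), (0.47, [0.4456, 0.0503, 0.0915], [266, 232])]
side staple_eye [(0.66, [0.4458, 0.0502, 0.0922], [266, 232])]
side park_eye [(0.96, [0.4368, 0.1304, 0.0896], [244, 213])]
side pin [(0.69, [0.4372, 0.1305, 0.0947], [243, 211])]
scene hasp_hinge [(0.4, [0.467, 0.056, 0.1278], [315, 193])]
scene staple_eye [(0.8, [0.4504, 0.0479, 0.0905], [308, 199])]
scene park_eye [(0.96, [0.4385, 0.1328, 0.0913], [331, 177])]
scene pin [(0.63, [0.4399, 0.1309, 0.0898], [330, 179])]
wrist hasp_hinge [(0.6, [0.471, 0.0499, 0.1314], [190, 284])]
wrist staple_eye [(0.71, [0.4439, 0.051, 0.0903], [208, 233])]
wrist park_eye [(0.8, [0.4406, 0.1316, 0.0858], [313, 236])]
wrist pin [(0.6, [0.4384, 0.1274, 0.0865], [308, 233])]
(0.4342, 0.1295) (0.027, 0.02) [0.43389999866485596, 0.12919999659061432]
```

View pics/crop4.png

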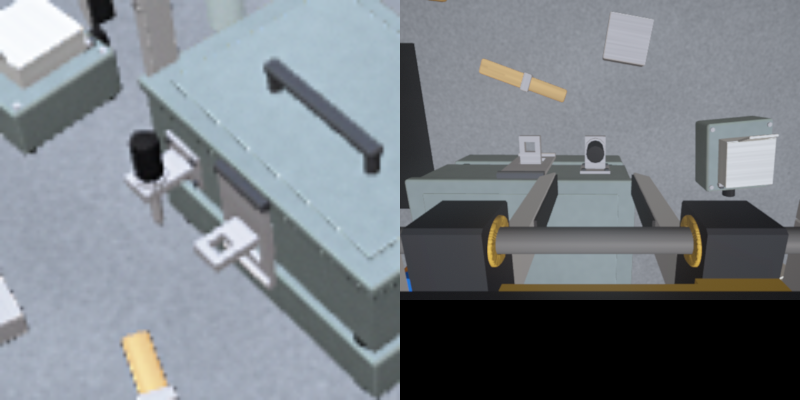

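The hasp lies flat with the staple through its slot (crop 228,240), and the pin stands in the park lug (148,155).

apply_moves:
  targets:
    - {"travel":[0,0,0.03],"twist":[0,0,0],"jaw":60}
    - {"travel":[0,0,0.03],"twist":[0,0,0],"jaw":60}
    - {"travel":[0,0,0.03],"twist":[0,0,0],"jaw":60}

```text
time: 31.68
tool_pos: [0.4406, 0.13, 0.1762]
tcp_rot: [0.141, -3.135, 0.002]
wrist_force: [-0.3, 0.5, 1.0]
width: 0.0563
grasp_force: 0.0
```

Run:
```python
from h import *
print(tool().round(4)[:3].tolist())
print(to((.4386,.1307,.099),np.pi/2+.093))
```

```text
[[-0.996, -0.0896, -0.003, 0.4406], [-0.0896, 0.996, -0.0012, 0.13], [0.0031, -0.001, -1.0, 0.1762]]
([0.0017, 0.0009, 0.0772], [-0.001, -0.003, -0.003])
```

apply_moves:
  squeeze: 25
  targets:
    - {"travel":[0.002,0.001,0.035],"twist":[0,-0.003,-0.003],"jaw":60}
    - {"travel":[0.002,0.001,0.07],"twist":[0,-0.003,-0.003],"jaw":60}
    - {"travel":[0.002,0.001,0.077],"twist":[0,-0.003,-0.003],"jaw":60}
    - {"travel":[0.002,0.001,0.077],"twist":[0,-0.003,-0.003],"jaw":60}
    - {"travel":[0.002,0.001,0.077],"twist":[0,-0.003,-0.003],"jaw":0}
    - {"travel":[0.002,0.001,0.077],"twist":[0,-0.003,-0.003],"jaw":0}
    - {"travel":[0.002,0.001,0.077],"twist":[0,-0.003,-0.003],"jaw":0}
    - {"travel":[0.002,0.001,0.077],"twist":[0,-0.003,-0.003],"jaw":0}
    - {"travel":[0.002,0.001,0.077],"twist":[0,-0.003,-0.003],"jaw":0}
    - {"travel":[0.002,0.001,0.077],"twist":[0,-0.003,-0.003],"jaw":0}
    - {"travel":[0.002,0.001,0.077],"twist":[0,-0.003,-0.003],"jaw":0}

```text
time: 32.6
tool_pos: [0.4399, 0.1314, 0.1003]
tcp_rot: [-0.146, 3.134, 0.001]
wrist_force: [-0.2, 0.8, 5.7]
width: 0.0197
grasp_force: 25.0
```

apply_moves:
  squeeze: 25
  targets:
    - {"travel":[0,0,-0.02],"twist":[0,0,0],"jaw":0}
    - {"travel":[0,0,-0.04],"twist":[0,0,0],"jaw":0}
    - {"travel":[0,0,-0.06],"twist":[0,0,0],"jaw":0}
    - {"travel":[0,0,-0.06],"twist":[0,0,0],"jaw":0}
    - {"travel":[0,-0.04,-0.06],"twist":[0,0,0],"jaw":0}
    - {"travel":[0,-0.08,-0.06],"twist":[0,0,0],"jaw":0}
    - {"travel":[0,-0.08,-0.06],"twist":[0,0,0],"jaw":0}
    - {"travel":[0,-0.08,-0.06],"twist":[0,0,0],"jaw":0}
    - {"travel":[0,-0.08,-0.06],"twist":[0,0,0],"jaw":0}

```text
time: 33.35
tool_pos: [0.4464, 0.0517, 0.1592]
tcp_rot: [-0.145, 3.136, 0.001]
wrist_force: [-0.3, 0.8, 0.2]
width: 0.0194
grasp_force: 25.0
```

Run:
```python
from h import *
print(tool().round(4)[:3].tolist())
I=[]
for c in ["side","scene","wrist"]:
    d=shot(c,c+"4")
    for q in "staple_eye park_eye pin".split(): print(c,q,marks(c,d,q,2))
    p=px(d,(.446,.05,.1)); print(p)
    a=d["image"][p[1]-40:p[1]+40,p[0]-40:p[0]+40]
    I.append(cv2.resize(a,(400,400),interpolation=cv2.INTER_CUBIC))
cv2.imwrite("pics/crop5.png",np.hstack(I[:2]))
```

```text
[[-0.9957, -0.0921, 0.0018, 0.4464], [-0.0921, 0.9957, 0.0007, 0.0517], [-0.0018, 0.0005, -1.0, 0.1592]]
side staple_eye [(0.76, [0.4457, 0.0506, 0.0918], [265, 232])]
side park_eye [(0.84, [0.4375, 0.1292, 0.0884], [244, 213])]
side pin [(0.56, [0.4424, 0.0523, 0.1507], [261, 214])]
[265, 229]
scene staple_eye [(0.61, [0.4477, 0.0506, 0.09], [308, 198]), (0.61, [0.4436, 0.1353, 0.0917], [333, 178])]
scene park_eye [(0.69, [0.4406, 0.1347, 0.0945], [332, 177]), (0.2, [0.7078, -0.2928, 0.0014], [265, 385])]
scene pin [(0.64, [0.4434, 0.0539, 0.1458], [307, 182])]
[307, 195]
wrist staple_eye [(0.75, [0.4413, 0.0508, 0.09], [310, 246])]
wrist park_eye [(0.73, [0.4408, 0.1287, 0.0875], [427, 255])]
wrist pin []
[308, 257]
```

View pics/crop5.png

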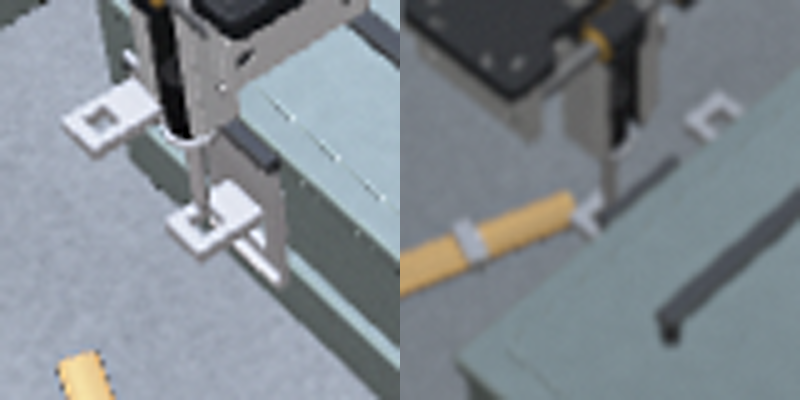

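The pin hangs upright above the staple, its tip at crop (205,222) over the eye. I lower it gently.

apply_moves:
  squeeze: 25
  targets:
    - {"travel":[0,-0.001,0.008],"twist":[0,0,0],"jaw":0}
    - {"travel":[0,-0.001,0.012],"twist":[0,0,0],"jaw":0}
    - {"travel":[0,-0.001,0.016],"twist":[0,0,0],"jaw":0}
    - {"travel":[0,-0.001,0.02],"twist":[0,0,0],"jaw":0}
    - {"travel":[0,-0.001,0.02],"twist":[0,0,0],"jaw":0}

```text
time: 34.37
tool_pos: [0.4464, 0.0504, 0.1389]
tcp_rot: [-0.146, 3.137, -0.0]
wrist_force: [0.6, -0.0, -1.0]
width: 0.0192
grasp_force: 25.0
```

apply_moves:
  squeeze: 25
  targets:
    - {"travel":[0,0,0.008],"twist":[0,0,0],"jaw":0}
    - {"travel":[0,0,0.016],"twist":[0,0,0],"jaw":0}
    - {"travel":[0,0,0.024],"twist":[0,0,0],"jaw":0}
    - {"travel":[0,0,0.032],"twist":[0,0,0],"jaw":0}
    - {"travel":[0,0,0.037],"twist":[0,0,0],"jaw":0}
    - {"travel":[0,0,0.039],"twist":[0,0,0],"jaw":0}
    - {"travel":[0,0,0.039],"twist":[0,0,0],"jaw":0}

```text
time: 34.95
tool_pos: [0.4468, 0.0504, 0.1005]
tcp_rot: [-0.145, 3.136, 0.001]
wrist_force: [0.4, -0.5, -0.1]
width: 0.0191
grasp_force: 25.0
```

apply_moves:
  squeeze: 25
  targets:
    - {"travel":[0,0,0.001],"twist":[0,0,0],"jaw":0}
    - {"travel":[0,0,0.001],"twist":[0,0,0],"jaw":50}
    - {"travel":[0,0,0.0],"twist":[0,0,0],"jaw":50}
    - {"travel":[0,0,0.0],"twist":[0,0,0],"jaw":50}
    - {"travel":[0,0,-0.03],"twist":[0,0,0],"jaw":50}
    - {"travel":[0,0,-0.07],"twist":[0,0,0],"jaw":50}
    - {"travel":[0,0,-0.11],"twist":[0,0,0],"jaw":30}
    - {"travel":[-0.029,0.279,-0.18],"twist":[0,0,0],"jaw":0}
    - {"travel":[-0.029,0.279,-0.18],"twist":[0,0,0],"jaw":0}
    - {"travel":[-0.029,0.279,-0.18],"twist":[0,0,0],"jaw":0}
    - {"travel":[-0.029,0.279,-0.18],"twist":[0,0,0],"jaw":0}
    - {"travel":[-0.029,0.279,-0.18],"twist":[0,0,0],"jaw":0}
    - {"travel":[-0.029,0.279,-0.18],"twist":[0,0,0],"jaw":0}
    - {"travel":[-0.029,0.279,-0.18],"twist":[0,0,0],"jaw":0}
    - {"travel":[-0.029,0.279,-0.18],"twist":[0,0,0],"jaw":0}
    - {"travel":[-0.029,0.279,-0.18],"twist":[0,0,0],"jaw":0}

```text
time: 36.28
tool_pos: [0.4489, 0.3334, 0.2805]
tcp_rot: [-0.154, 3.135, -0.0]
wrist_force: [0.4, -0.7, -0.8]
width: 0.0005
grasp_force: 0.0
```

Run:
```python
from h import *
print(tool().round(4)[:3].tolist())
I=[]
for c in ["side","wrist"]:
    d=shot(c,c+"5")
    for q in "staple_eye pin startbox guard_hinge guard_lip start_top lid_hinge".split(): print(c,q,marks(c,d,q,2))
    r=shape(d,c,"startbox",.05,(.4415,.3355)); 
    if r: print(r["c"],r["size"],r["ang"])
    if c=="side": I.append(cv2.resize(d["image"][180:260,220:300],(400,400),interpolation=cv2.INTER_CUBIC))
    else: I.append(cv2.copyMakeBorder(cv2.resize(d["image"],(400,300)),0,100,0,0,cv2.BORDER_CONSTANT))
cv2.imwrite("pics/crop6.png",np.hstack(I))
```

```text
[[-0.9952, -0.0981, 0.0032, 0.4489], [-0.0981, 0.9952, 0.0002, 0.3334], [-0.0032, -0.0002, -1.0, 0.2805]]
side staple_eye [(0.82, [0.4464, 0.0497, 0.091], [266, 232])]
side pin [(0.7, [0.4443, 0.0537, 0.0928], [264, 231])]
side startbox [(0.69, [0.4414, 0.332, 0.0014], [211, 190])]
side guard_hinge [(0.75, [0.4809, 0.3355, 0.0562], [220, 168]), (0.44, [0.4646, 0.0513, 0.1324], [271, 215])]
side guard_lip [(0.66, [0.4067, 0.3246, 0.0997], [193, 169]), (0.52, [0.637, 0.4364, 0.0004], [253, 142])]
side start_top [(0.71, [0.4056, 0.3233, 0.098], [193, 170])]
side lid_hinge [(0.81, [0.6459, 0.0656, 0.1243], [333, 180])]
(0.4396, 0.3208) (0.125, 0.143) -1.39
wrist staple_eye [(0.55, [0.4432, 0.0537, 0.0924], [13, 187])]
wrist pin [(0.67, [0.4465, 0.052, 0.0907], [13, 190])]
wrist startbox [(0.96, [0.4427, 0.3327, -0.0039], [313, 200])]
wrist guard_hinge [(0.85, [0.4804, 0.3418, 0.0561], [319, 244])]
wrist guard_lip [(0.59, [0.4073, 0.3279, 0.0997], [312, 176]), (0.58, [0.4416, 0.1326, 0.0875], [102, 193])]
wrist start_top []
wrist lid_hinge [(0.67, [0.644, 0.071, 0.1263], [24, 401])]
(0.4481, 0.3341) (0.115, 0.091) 0.18
```

View pics/crop6.png

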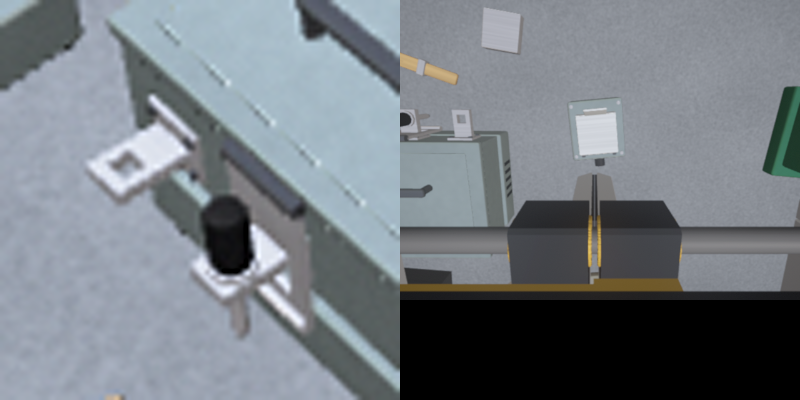

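The pin is home: its collar sits on the staple at crop (228,262). In the wrist view the guard is still down at (598,128). Next is the guard.

apply_moves:
  targets:
    - {"travel":[0.07,-0.005,0.08],"twist":[0,0,-0.07],"jaw":0}
    - {"travel":[0.07,-0.005,0.08],"twist":[0,0,-0.07],"jaw":0}
    - {"travel":[0.07,-0.005,0.08],"twist":[0,0,-0.07],"jaw":0}
    - {"travel":[0.07,-0.005,0.08],"twist":[0,0,-0.07],"jaw":0}
    - {"travel":[0.07,-0.005,0.08],"twist":[0,0,-0.07],"jaw":0}

```text
time: 37.6
tool_pos: [0.3804, 0.3197, 0.2007]
tcp_rot: [-0.257, 3.128, -0.001]
wrist_force: [-1.0, 0.0, 0.7]
width: 0.0004
grasp_force: 0.0
```

Run:
```python
from h import *
print(tool().round(4)[:3].tolist())
d=shot("wrist"); 
for q in "guard_hinge guard_lip startbox".split(): print(q,marks("wrist",d,q,2))
a=.165; ex=np.array([np.cos(a),np.sin(a),0]); H=np.array([.4805,.3385,.053])
for x,z in [(-102,60),(-102,35),(-78,35),(-61.8,56.8),(-39.1,71.8),(-12.7,78.1),(7.7,76.7),(20.8,72.7),(27,72),(20,130)]:
    print((x,z),to(H+ex*x/1e3+[0,0,z/1e3],np.pi/2+a))
```

```text
[[-0.9866, -0.1632, 0.0028, 0.3804], [-0.1632, 0.9866, -0.0002, 0.3197], [-0.0027, -0.0006, -1.0, 0.2007]]
guard_hinge [(0.85, [0.4801, 0.3389, 0.0527], [314, 340])]
guard_lip [(0.68, [0.4062, 0.3326, 0.0977], [322, 278])]
startbox []
(-102, 60) ([0.0032, 0.0019, 0.089], [0.001, 0.006, -0.003])
(-102, 35) ([0.0034, 0.0018, 0.114], [0.001, 0.006, -0.003])
(-78, 35) ([-0.0206, 0.0019, 0.1141], [0.001, 0.006, -0.003])
(-61.8, 56.8) ([-0.0369, 0.002, 0.0924], [0.001, 0.006, -0.003])
(-39.1, 71.8) ([-0.0597, 0.002, 0.0776], [0.001, 0.006, -0.003])
(-12.7, 78.1) ([-0.0862, 0.0021, 0.0715], [0.001, 0.006, -0.003])
(7.7, 76.7) ([-0.1066, 0.0022, 0.073], [0.001, 0.006, -0.003])
(20.8, 72.7) ([-0.1196, 0.0022, 0.0771], [0.001, 0.006, -0.003])
(27, 72) ([-0.1258, 0.0022, 0.0778], [0.001, 0.006, -0.003])
(20, 130) ([-0.1192, 0.0023, 0.0198], [0.001, 0.006, -0.003])
```

apply_moves:
  targets:
    - {"travel":[0.003,0.003,0.04],"twist":[0,0,0],"jaw":0}
    - {"travel":[0.003,0.003,0.08],"twist":[0,0,0],"jaw":0}
    - {"travel":[0.003,0.003,0.114],"twist":[0,0,0],"jaw":0}
    - {"travel":[0.003,0.003,0.114],"twist":[0,0,0],"jaw":0}
    - {"travel":[-0.009,0.003,0.114],"twist":[0,0,0],"jaw":0}
    - {"travel":[-0.021,0.003,0.114],"twist":[0,0,0],"jaw":0}
    - {"travel":[-0.037,0.003,0.0925],"twist":[0,0,0],"jaw":0}
    - {"travel":[-0.06,0.003,0.0775],"twist":[0,0,0],"jaw":0}
    - {"travel":[-0.086,0.003,0.0715],"twist":[0,0,0],"jaw":0}
    - {"travel":[-0.107,0.003,0.073],"twist":[0,0,0],"jaw":0}
    - {"travel":[-0.12,0.003,0.077],"twist":[0,0,0],"jaw":0}
    - {"travel":[-0.127,0.003,0.078],"twist":[0,0,0],"jaw":0}
    - {"travel":[-0.127,0.003,0.078],"twist":[0,0,0],"jaw":0}
    - {"travel":[-0.127,0.003,0.04],"twist":[0,0,0],"jaw":0}
    - {"travel":[-0.1,0.003,0.01],"twist":[0,0,0],"jaw":0}
    - {"travel":[-0.06,0.003,0.01],"twist":[0,0,0],"jaw":0}
    - {"travel":[-0.06,0.003,0.01],"twist":[0,0,0],"jaw":0}
    - {"travel":[-0.06,0.003,0.01],"twist":[0,0,0],"jaw":0}

```text
time: 39.3
tool_pos: [0.4361, 0.3323, 0.192]
tcp_rot: [-0.259, 3.13, 0.002]
wrist_force: [0.3, 0.6, 0.1]
width: 0.0006
grasp_force: 0.0
```

Run:
```python
from h import *
print(tool().round(4)[:3].tolist())
I=[]
for c in ["side","scene","wrist"]:
    d=shot(c)
    for q in "guard_lip start_top pin staple_eye".split(): print(c,q,marks(c,d,q,2))
    p=px(d,(.442,.334,.09)); print(p)
    if c!="wrist": I.append(cv2.resize(d["image"][p[1]-50:p[1]+50,p[0]-50:p[0]+50],(400,400),interpolation=cv2.INTER_CUBIC))
cv2.imwrite("pics/crop7.png",np.hstack(I))
a=.165; ex=np.array([np.cos(a),np.sin(a),0]); H=np.array([.4805,.3385,0])
for z in (.1,.074,.066): print(to(H-ex*.037+[0,0,z],np.pi/2+a))
```

```text
[[-0.9864, -0.1644, 0.0007, 0.4361], [-0.1644, 0.9864, 0.0013, 0.3323], [-0.0009, 0.0012, -1.0, 0.192]]
side guard_lip [(0.67, [0.5466, 0.3485, 0.11], [236, 139])]
side start_top [(0.71, [0.4365, 0.1286, 0.0894], [244, 213]), (0.46, [0.4428, 0.3305, 0.0767], [207, 169])]
side pin [(0.72, [0.645, 0.0667, 0.1252], [333, 179]), (0.65, [0.4458, 0.0495, 0.0898], [266, 233])]
side staple_eye [(0.75, [0.4439, 0.0523, 0.0916], [264, 232])]
[205, 164]
scene guard_lip [(0.74, [0.5413, 0.3552, 0.1099], [425, 151])]
scene start_top [(0.7, [0.6369, 0.4376, 0.0025], [465, 183]), (0.44, [0.4424, 0.3339, 0.0692], [388, 143])]
scene pin [(0.42, [0.4431, 0.0536, 0.0894], [307, 196])]
scene staple_eye [(0.79, [0.448, 0.0499, 0.0873], [308, 199])]
[389, 138]
wrist guard_lip []
wrist start_top [(0.79, [0.4407, 0.336, 0.0727], [316, 240])]
wrist pin []
wrist staple_eye [(0.5, [0.5636, 0.0615, 0.0017], [21, 299])]
[313, 247]
([-0.0044, -0.0005, 0.0908], [-0.0, 0.003, -0.002])
([-0.0043, -0.0005, 0.1168], [-0.0, 0.003, -0.002])
([-0.0043, -0.0005, 0.1248], [-0.0, 0.003, -0.002])
```

View pics/crop7.png

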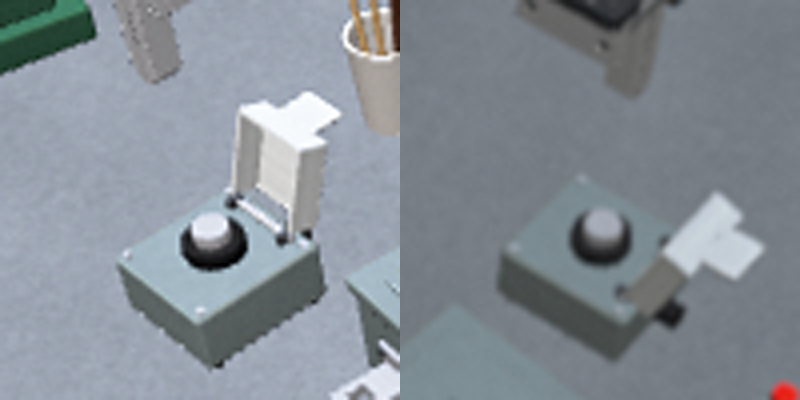

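The guard stands fully open (lip at crop 310,110) and the button is exposed at (212,232). I press it now and retreat.

apply_moves:
  targets:
    - {"travel":[-0.003,0,0.04],"twist":[0,0,0],"jaw":0}
    - {"travel":[-0.003,0,0.08],"twist":[0,0,0],"jaw":0}
    - {"travel":[-0.003,0,0.108],"twist":[0,0,0],"jaw":0}
    - {"travel":[-0.003,0,0.116],"twist":[0,0,0],"jaw":0}
    - {"travel":[-0.003,0,0.121],"twist":[0,0,0],"jaw":0}
    - {"travel":[-0.003,0,0.125],"twist":[0,0,0],"jaw":0}
    - {"travel":[-0.003,0,0.127],"twist":[0,0,0],"jaw":0}
    - {"travel":[-0.003,0,0.127],"twist":[0,0,0],"jaw":0}
    - {"travel":[-0.003,0,0.127],"twist":[0,0,0],"jaw":0}

```text
time: 40.8
tool_pos: [0.4425, 0.3325, 0.0662]
tcp_rot: [-0.256, 3.128, 0.002]
wrist_force: [-3.9, -2.7, 9.1]
width: 0.0003
grasp_force: 4.5
```

apply_moves:
  targets:
    - {"travel":[0,0,0.001],"twist":[0,0,0],"jaw":0}
    - {"travel":[0,0,-0.03],"twist":[0,0,0],"jaw":0}
    - {"travel":[0,0,-0.07],"twist":[0,0,0],"jaw":0}
    - {"travel":[0,0,-0.11],"twist":[0,0,0],"jaw":0}
    - {"travel":[0.03,0,-0.18],"twist":[0,0,0],"jaw":0}
    - {"travel":[0.03,0,-0.18],"twist":[0,0,0],"jaw":0}
    - {"travel":[0.03,0,-0.18],"twist":[0,0,0],"jaw":0}
    - {"travel":[0.03,0,-0.18],"twist":[0,0,0],"jaw":0}
    - {"travel":[0.03,0,-0.18],"twist":[0,0,0],"jaw":0}

```text
time: 41.55
tool_pos: [0.4128, 0.3283, 0.2445]
tcp_rot: [-0.256, 3.126, 0.003]
wrist_force: [0.8, -0.4, 0.3]
width: 0.0004
grasp_force: 0.0
```

Run:
```python
from h import *
d=shot("side")
for q in "guard_lip start_top pin hasp_hinge".split(): print(q,marks("side",d,q,2))
cv2.imwrite("pics/end.png",cv2.resize(d["image"][100:280,170:410],(800,600),interpolation=cv2.INTER_CUBIC))
```

```text
guard_lip [(0.73, [0.547, 0.3493, 0.1061], [237, 140])]
start_top [(0.45, [0.4468, 0.334, 0.0773], [207, 167])]
pin [(0.65, [0.4449, 0.0507, 0.0928], [265, 232])]
hasp_hinge [(0.63, [0.4673, 0.0529, 0.133], [272, 214])]
```

View pics/end.png

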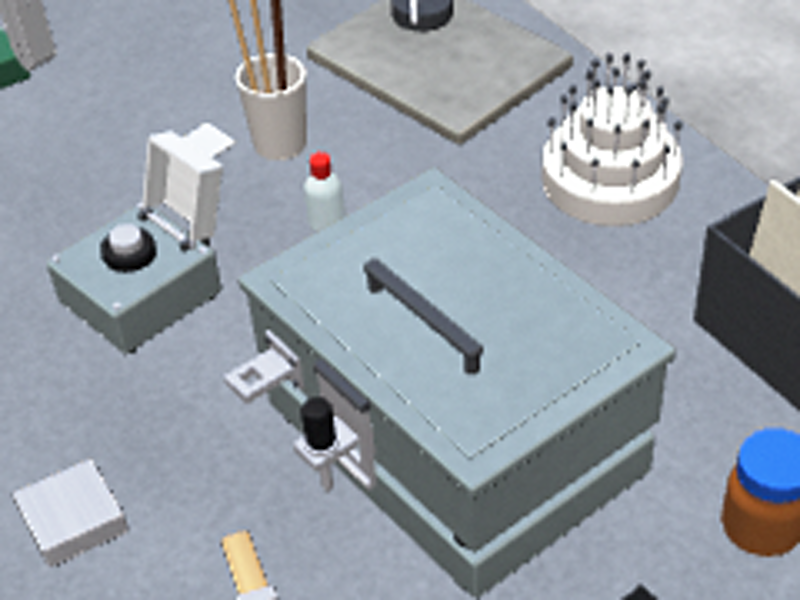

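The lid is shut, the hasp is flat, the pin is home (318,425), the guard is up (190,180), the button is released (127,240) and the arm is clear.

```bash
python3 -c "
from plant import hand_in
print(hand_in())"
```

```text
the job is handed in; nothing more can be done
None
```

The job is handed in at about 42 s of the 210 s, with no verdict returned: all four brass castings are in the chest, the lid is shut and hasped, the pin is home, the guard is up, and the button was pressed to its stop (9 N) and has sprung back.

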